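# Leak-test a sensor housing in the bayonet-lid test chamber

### The job

Leak-test the sealed sensor housing: lower it upright into the open test chamber without dropping it, fit the lid with its lugs down through the collar's gaps and flat on the gasket, and twist it clockwise by its bar handle until the ramps have cammed it tight against the stops. Only then give it air: hold the spring-centred valve lever fully over towards the pressure gauge for about a second and let it spring back, never pushing it the other way. Leave the lid locked and the other things on the bench where they are.

Things in the scene. Friction and masses are not known exactly. Their poses are not given: they have to be found in the camera images.
- rig: Fixed leak-test rig on a dark steel plate, 250 x 370 mm: an open round aluminium chamber (outer radius 80 mm, 106 at its collar) and, on its +y side, a grey valve manifold 190 x 64 mm, 87 mm high, centred at y +168 mm. Origin on the chamber's upright axis, at bench level. z up; y from chamber to manifold; x along the manifold from the valve lever (x -50 mm) to the gauge (x +60 mm).
- chamber_floor (a point): Centre of the chamber's flat inner floor, 24 mm above the rig's origin. Inside radius 70 mm; the gasket narrows the mouth to radius 66 mm; it is 122 mm deep up to the gasket's top face. Axes as the rig's.
- gasket_top (a point): Centre of the gasket's upper face (black rubber ring, inner radius 66, outer 79 mm), 146 mm above the rig's origin; the lid's underside lies on it. It gives way straight down at 2 N/mm after 7.5 N of preload. Axes as the rig's.
- collar_top (a point): On the chamber's axis, level with the top of the bayonet collar, 170 mm above the rig's origin. Collar wall: inner radius 98, outer 106 mm, with four inward lugs that reach in to radius 85.5 mm. The four gaps between the lugs are about 42 degrees wide and centred on the rig's +x, +y, -x and -y; a rib on the outside of the wall marks each. Axes as the rig's.
- ramp (a point): Under one of the four collar lugs, half-way along it (45 degrees from the gaps). Their undersides are ramps that fall clockwise (from above) and end in a stop: the lid turns clockwise only, by 45 degrees from the gaps, pressed 4 mm down into the gasket in the last 27. Greased (friction about 0.25): turning it home takes about 0.6 N m; it stays where it is left.
- lid_center (a point): Loose lid, 0.6 kg, flat on the bench: aluminium disc (radius 82, 14 mm thick) with four steel lugs at its lower edge, at its +-x and +-y (28 degrees wide, out to radius 94 mm), and a bar handle along x. Point on its axis half-way up, 27 mm above the underside, z up. Lying on the gasket it is 173 mm above the rig's origin, the bar along the rig's x or y; tight, 169 mm and at 45 degrees.
- lid_bar (a point): Middle of the lid's straight black bar handle, on the lid's axis, 45 mm above its underside. The bar is 150 mm long (the lid's x), 18 mm wide (y) and 18 mm high, with 22 mm free below it, on two posts of 16 mm diameter at x +-55 mm. A brass plug 12 mm high stands on the disc at x 40, y 45 mm. Axes as the lid's.
- housing_mid (a point): The sealed sensor housing, loose, 0.38 kg, standing upright: a round tube 110 mm high. Point on its axis half-way up, 55 mm above the underside; z up. From below: aluminium foot flange (radius 31, 12 mm high), grey tube (radius 25), aluminium top cap (radius 27, from 78 to 104 mm), brass plug (radius 7, to 110 mm). A square-sided battery and a shorter round gearmotor stand near it.
- housing: The same sensor housing taken as a whole; its origin lies at the centre of its underside, z up along its axis.
- valve (a joint): Angle of the valve's spring-centred lever, rad: 0 upright, + towards the gauge (gives air, end stop at +0.45), - away from it (vents, end stop at -0.45). The spring is 0.5 N m/rad (about 4 N at the tip when fully over) and brings it back to 0 when let go.
- valve_tip (a point): Centre of the round upper end of the valve lever: a black grip of 16 mm diameter and about 45 mm length on a 9 mm steel stem. Its pivot is 58 mm lower, 92 mm above the rig's origin at the rig's x -50, y +168 mm; it swings in the rig's x-z plane.
- gauge (a point): Centre of the round pressure gauge on the manifold, 62 mm across, tilted back, 130 mm above the rig's origin (its top 160 mm) at the rig's x +60, y +168 mm.
- battery: Bystander: upright battery pack 50 x 66 mm, 92 mm high. Origin under its centre.
- gearmotor: Bystander: round motor standing on end, radius 30 mm, 86 mm high with its shaft. Origin under its centre.
- spare_wheel: Bystander: rubber-tyred wheel lying flat, radius 40 mm, 30 mm high. Origin under its centre.
- controller: Bystander: two-handed game-pad controller, about 100 x 155 mm, 52 mm high. Origin under its centre.
- hex_driver: Bystander: screwdriver 190 mm long lying on the bench. Origin under its middle.
- drink: Bystander: clear drink bottle, radius 32 mm, 190 mm high. Origin under its centre.
- rover: Bystander: four-wheeled competition robot, about 190 x 180 mm, 200 mm high. Origin under its centre.
There are look-alikes about, which are no part of the job. What is shaped like the part that bears lid_center but orange is not meant. What is shaped like the housing but brown or red is not meant.

How it is judged (in metres and radians):
On the way, in this order (a step that is already met when the one before it is completed fails the run):
1. the housing stands upright on the chamber's floor (horizontal distance between housing_mid and rig below 0.045 m and z of housing_mid in the frame of rig below 0.083 m and angle between housing_mid's own z axis and vertical below 0.12 rad), for 0.2 s.
2. the lid lies flat on the gasket with its lugs down in the collar's gaps, not yet twisted (horizontal distance between lid_center and rig below 0.007 m and z of lid_center in the frame of rig between 0.165 and 0.177 m and angle between lid_center's own z axis and vertical below 0.06 rad and (angle between the x axis of lid_center and the x axis of rig, either way round below 0.25 rad or angle between the x axis of lid_center and the x axis of rig, either way round above 1.32 rad)), for 0.1 s.
3. the lid is twisted clockwise until its ramps have cammed it tight (horizontal distance between lid_center and rig below 0.007 m and z of lid_center in the frame of rig below 0.1708 m and angle between the x axis of lid_center and the x axis of rig, either way round between 0.66 and 0.91 rad), for 0.2 s.
4. with the lid tight, the valve lever is held over towards the gauge for 0.7 s (value of joint valve above 0.28 rad and z of lid_center in the frame of rig below 0.1708 m), for 0.7 s.
At the end, for the whole second after the job is handed in: Housing upright (7 deg) on the chamber floor; lid flat on the collar, within 7 mm of the axis, turned 45 deg clockwise from the gaps (within 7 deg) and cammed at least 2.2 mm into the gasket; valve lever back at centre (0.08 rad) (all of step 1 and all of step 3 and value of joint valve between -0.08 and 0.08 rad and angle between lid_center's own z axis and vertical below 0.06 rad); the robot touches nothing.
It fails at once if the housing was dropped into the chamber (falling faster than 0.7 m/s) (horizontal distance between housing_mid and rig below 0.06 m and z of housing_mid in the frame of rig below 0.15 m and linear speed of housing above 0.7 m/s).
It fails at once if air was given before the lid was tight (value of joint valve above 0.2 rad and not (horizontal distance between lid_center and rig below 0.01 m and z of lid_center in the frame of rig below 0.1715 m)).
It fails at once if the valve lever was pushed away from the gauge (value of joint valve below -0.2 rad).
It fails at once if another thing on the bench was moved more than 30 mm (distance of any of battery, gearmotor, spare_wheel, controller, hex_driver, drink, rover from where it was at the start of the episode above 0.03 m).
It also fails if it takes over 70 s, if anything falls off the work surface, if the arm or the gripper's body presses on something with over 40 N, if the wrist force passes 120 N, or if a joint passes its speed limit or range.

### The arm

A 7-joint arm with a two-finger parallel gripper is mounted at the origin on the work surface. World frame = base frame: x ahead of the robot, y to its left, z up, the work surface at z = 0. Lengths are in m, angles in degrees, forces in N, time in s.
With the tool pointing down it reaches from about 0.4 to 0.9 m from the base axis. Payload 5.5 kg.
Tool frame: the origin (TCP) lies on the centre line of the jaws, within the pads' length; the fingertips stand 19 mm ahead of it and the grasp point (between the pads) is the TCP (ctrl.tcp_to_tips is the distance from the TCP to the fingertips, in m); x points along the fingers, y is the direction in which the jaws open and shut, and the axes are right-handed (so a half turn about x gives the same grasp; the last joint's range is limited). The gripper opens to 85 mm and grips with 20 to 120 N. Pads are 22 mm wide; open, the fingers measure 114 mm over their backs; the gripper's body (76 mm by 85 mm) begins 54 mm behind the grasp point. The pads swing forward as they close: fully open they stand 13 mm farther back than shut.
Start: joints at [-53.102, 28.699, -24.465, 88.831, 12.651, 65.22, -12.049], TCP at [0.242, 0.603, 0.215] pointing down, gripper open.
Joint ranges: [-164.97, 164.97], [-17.58, 116.51], [-87.97, 89.64], [11.32, 138.91], [-80.73, 260.73], [10.89, 115.49], [-147.41, 147.41]. Speed limits (degrees/s): [147.25, 147.25, 180, 180, 180, 180, 180].

### API

Orientations are given as [roll, pitch, yaw] about the fixed x, y, z axes, in that order (R = Rz(yaw) Ry(pitch) Rx(roll)).
In Python, from station import ctrl gives the robot as it stands. The module is installed in compiled form; this text tells all that it offers.
- The arm moves only by the tool step_arm, never from a script. Its argument "plan" is a list of rows, each an object with "delta_pos": the shift along the tool's x, y, z in mm, a list of three; "dr": the turn, a rotation vector about the tool's x, y, z in rad, a list of three. In form: [{"delta_pos": [tx, ty, tz], "dr": [ax, ay, az]}, ...]. A call has 1 to 10 rows; each row shifts and turns the commanded pose from where the row before left it, along the tool's axes as they then stand; what a row does not reach is not made up. A row lasts 1/12 s, in which the tool goes at most 41.7 mm and 7.16 degrees, less where a joint would pass 70% of its speed; a pose out of reach is approached as far as the arm can. A call is refused whole if a number of a shift passes 41.7 or a number of a turn 0.125, either way. A call with a gripper value outside its range is refused whole. "grip" is the closure in counts, from 0 (fully open) to 255 (shut), set as the call begins (left out, the last holds). The fingers move at their own pace and stop on an object; "force" is the grip in N (left out, the last holds). Time passes only in rows, so rows that do not move let the fingers close. It gives the time, the measured TCP pose, the force and the opening at its end, in the units of the state.
- ctrl.get_obs(): the state, without advancing time (a new reading comes with each control period).
- ctrl.read_camera(name): name is "scene" or "top" or "wrist"; returns the picture (480x640x3 uint8, red, green, blue); there is no depth.
- ctrl.get_calibration(name): a dict with "fov_y" (degrees; the focal length in pixels is half the picture's height over the tangent of half this angle, whatever the lens; pixels are square), "cx", "cy" (the principal point, pixels), "R" (3x3) and "t" (3): a world point X has camera coordinates R X + t; the wrist camera has in their place "hand_eye" (4x4, takes a point from camera to tool coordinates, whose origin is the TCP and whose axes are the tool frame's). Camera axes: x right, y down, z forward; pixel columns grow to the right and rows downward; lengths in m; the calibration is good to about 2 mm. A picture is of the moment at which its call begins: read the wrist's pose just before it. get_calibration takes no time and is no camera call.
- ctrl.hand_in(): hands the job in, once; it reports no verdict.
The state is a dict: "clock": time; "joint_positions": joint angles; "qvel": joint speeds; "effort": joint torques, N m; "tcp_pos": TCP position; "orientation": TCP orientation; "contact_force": force on the tool from outside, world axes, zero at the start; "moment": the same for the moment, N m; "gripper_width": finger opening in m.
Only numpy, scipy, OpenCV 4.12 (cv2) and the standard library are available. Lean on these libraries where they do the work, as an engineer would, in place of code of your own. Each camera call takes 0.05 s, during which the arm holds its last target. There are 200 camera calls.

## Working session

There is one attempt and no reset: what is moved stays moved. The work goes in short steps, Python scripts to look and compute and a tool call to move; the robot and the scene stay as the last step left them, time stands still between calls to the robot, and variables do not carry over. Pictures are saved under pics/ and viewed, about 8 in all and at most 12, crops included, and the job is handed in when it is done.

Besides the shell and the picture viewer there is one more tool, called after ">>>" by a JSON object that holds its "fn" and its "kwargs". step_arm: Moves the arm, as the interface text tells. Its arguments: {"type":"object","properties":{"plan":{"type":"array","items":{"type":"object","properties":{"delta_pos":{"type":"array","items":{"type":"number"}},"dr":{"type":"array","items":{"type":"number"}}}}},"grip":{"type":"number"},"force":{"type":"number"}},"required":["plan"]}

```bash
mkdir -p pics
python3 - <<'E'
from station import ctrl
import cv2,numpy as np
o=ctrl.get_obs();print(o)
for n in("scene","top","wrist"):
    im=ctrl.read_camera(n);cv2.imwrite(f"pics/{n}0.png",im[:,:,::-1]);c=ctrl.get_calibration(n);print(n,c)
E
```

```text
{'clock': 0.0, 'joint_positions': array([-53.10212218,  28.75425864, -24.45225376,  88.89066141,
        12.65001743,  65.22118696, -12.04804271]), 'qvel': array([-0.04873111,  0.08571788, -0.0684155 , -0.00431357,  0.01061633,
        0.01367334,  0.07141376]), 'effort': array([-9.55285286e-04, -5.69520235e+01, -5.81653073e+00, -2.80939829e+01,
        1.06784626e-02,  1.19252759e-02, -1.01780336e-05]), 'tcp_pos': array([0.24135206, 0.60274556, 0.21365867]), 'orientation': array([ -92.03718778,   89.88706488, -113.85190963]), 'contact_force': array([-0.15535363,  0.15238486,  0.49740684]), 'moment': array([0.03746653, 0.01466863, 0.0429108 ]), 'gripper_width': 0.08552730848740374}
scene {'fov_y': 54.072942515875454, 'cx': 317.73658567117127, 'cy': 241.44840070664955, 'R': array([[ 0.64886923,  0.7608242 , -0.01073578],
       [ 0.61643738, -0.53389556, -0.57875771],
       [-0.44606466,  0.36892014, -0.81542888]]), 't': array([-0.37402651, -0.23016609,  1.38753063])}
top {'fov_y': 45.780944099741745, 'cx': 320.17182420566724, 'cy': 233.41066963773082, 'R': array([[ 0.00572287, -0.99997686,  0.00367798],
       [-0.9978767 , -0.0059494 , -0.06485899],
       [ 0.06487937, -0.00329899, -0.99788766]]), 't': array([0.03117202, 0.54046723, 1.72101149])}
wrist {'fov_y': 67.67150583234992, 'cx': 320.2031204528516, 'cy': 239.00572479239227, 'hand_eye': array([[-6.82926800e-04, -3.20550215e-01,  9.47231278e-01,
        -1.59070812e-01],
       [ 9.99999515e-01, -8.90696127e-04,  4.19552905e-04,
        -7.06782198e-04],
       [ 7.09207457e-04,  9.47231105e-01,  3.20550668e-01,
        -8.23605228e-02],
       [ 0.00000000e+00,  0.00000000e+00,  0.00000000e+00,
         1.00000000e+00]])}
```

View pics/top0.png

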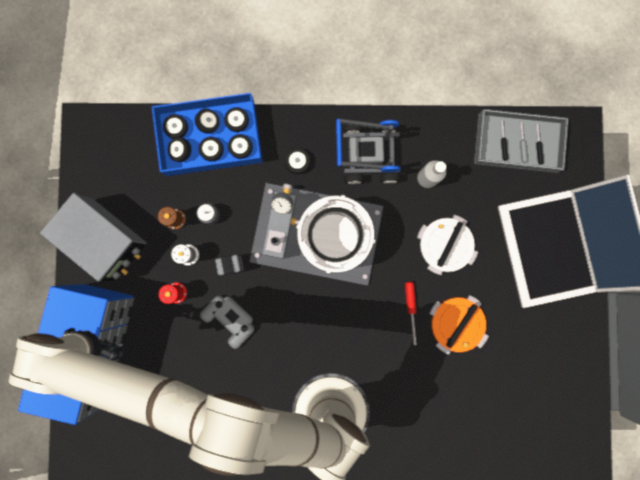

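View pics/scene0.png

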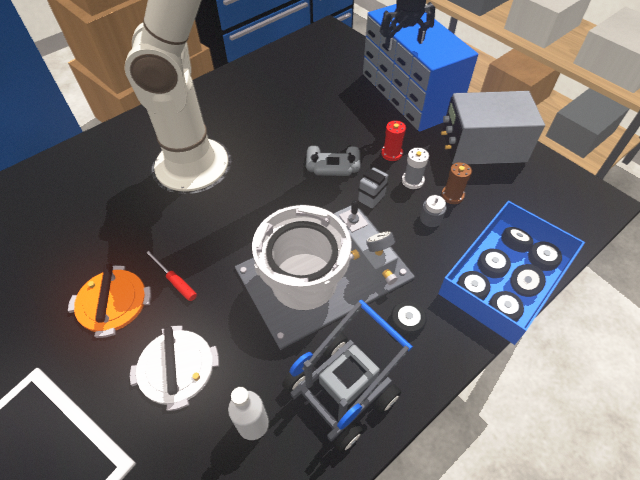

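The top view shows the housing (silver) at about (184,254), gearmotor (207,212), battery (229,264), rig chamber (337,233), white lid (448,245) with its bar from (441,264) to (461,222). The scene view agrees with this.

```bash
cat > h.py <<'E'
from station import ctrl
import cv2,numpy as np
from scipy.spatial.transform import Rotation as Rn
def cam(n,o=None):
    c=ctrl.get_calibration(n); f=240/np.tan(np.radians(c["fov_y"]/2)); K=np.array([[f,0,c["cx"]],[0,f,c["cy"]],[0,0,1]])
    if n!="wrist": return K,np.array(c["R"]),np.array(c["t"])
    T=np.eye(4);T[:3,:3]=tool(o);T[:3,3]=o["tcp_pos"]; M=np.linalg.inv(T@c["hand_eye"]); return K,M[:3,:3],M[:3,3]
def tool(o): return Rn.from_euler("xyz",o["orientation"],degrees=True).as_matrix()
def ray(c,uv,z):
    K,R,t=c; p=np.atleast_2d(np.array(uv,float)); d=(np.c_[p,np.ones(len(p))]@np.linalg.inv(K).T)@R; C=-R.T@t
    return C+d*((z-C[2])/d[:,2])[:,None]
def proj(c,X):
    K,R,t=c; q=(np.atleast_2d(X)@R.T+t)@K.T; return q[:,:2]/q[:,2:]
def shot(n,name):
    o=ctrl.get_obs(); im=ctrl.read_camera(n)[:,:,::-1].copy(); cv2.imwrite(f"pics/{name}.png",im); return im,cam(n,o),o
def goto(p,ang=None):
    """tool pointing down; ang = wanted heading of tool y axis in world xy, mod 180. prints tool-frame shift (mm) and rotvec (rad)"""
    o=ctrl.get_obs(); R=tool(o); d=R.T@(np.array(p)-o["tcp_pos"])*1e3
    y=R[:,1]; a0=np.degrees(np.arctan2(y[1],y[0]))
    if ang is None: ang=a0
    ang=a0+(ang-a0+90)%180-90
    a=np.radians(ang); x=np.array([0,0,-1.]); yy=np.array([np.cos(a),np.sin(a),0]); Rt=np.c_[x,yy,np.cross(x,yy)]
    print("tcp",o["tcp_pos"].round(4),"yhead %.1f"%a0,"q7 %.0f"%o["joint_positions"][6],"shift mm",d.round(1),"shift in final axes",(Rt.T@(np.array(p)-o["tcp_pos"])*1e3).round(1),"dr",Rn.from_matrix(R.T@Rt).as_rotvec().round(4))
E
python3 - <<'E'
from h import *
im=cv2.imread("pics/top0.png");c=cam("top");hs=cv2.cvtColor(im,cv2.COLOR_BGR2HSV)
print("tool\n",tool(ctrl.get_obs()).round(3))
for n,p,z in(("housing cap",(184,254),.1),("motor",(207,212),.08),("battery",(229,264),.09),("lidbar",(451,243),.045),("gauge",(280,205),.13),("chamber",(337,233),.17),("ctl",(228,320),.04),("drink",(436,170),.19),("rover",(368,150),.1),("driver",(411,313),.02)): print(n,ray(c,p,z)[0].round(3))
# lid white blob
m=((hs[...,2]>150)&(hs[...,1]<50)).astype(np.uint8)
n,l,s,ce=cv2.connectedComponentsWithStats(m)
for i in range(1,n):
    if s[i,4]>60 and 120<ce[i][0]<490 and 180<ce[i][1]<300: print(s[i],ce[i].round(1))
# plate corners
print(ray(c,[(266,185),(383,206),(366,284),(252,264)],.012).round(3))
a=np.full((600,800,3),0,np.uint8)
A=cv2.resize(im[175:295,240:390],None,fx=4,fy=4,interpolation=3);B=cv2.resize(im[195:275,150:250],None,fx=2,fy=2)
a[:480,:600]=A;a[:160,600:800]=B
C=cv2.resize(im[205:285,405:490],None,fx=2.3,fy=2.3);a[200:200+C.shape[0],602:602+C.shape[1]]=C
cv2.imwrite("pics/crop.png",a)
E
```

```text
tool
 [[-0.001  0.372  0.928]
 [-0.001  0.928 -0.372]
 [-1.    -0.002 -0.   ]]
housing cap [0.473 0.43  0.1  ]
motor [0.598 0.369 0.08 ]
battery [0.445 0.3   0.09 ]
lidbar [ 0.512 -0.359  0.045]
gauge [0.614 0.15  0.13 ]
chamber [ 0.532 -0.012  0.17 ]
ctl [0.278 0.308 0.04 ]
drink [ 0.707 -0.286  0.19 ]
rover [ 0.782 -0.105  0.1  ]
driver [ 0.3   -0.242  0.02 ]
[ 296  195   79   79 2285] [335.3 233.4]
[263 198  28  59 980] [277.1 225.8]
[197 204  17  17 228] [205.2 212.3]
[ 313  214   45   44 1571] [335.  235.3]
[ 418  216   60   59 2171] [446.6 244.9]
[171 244  26  21 333] [182.1 254.1]
[[ 0.689  0.202  0.012]
 [ 0.626 -0.159  0.012]
 [ 0.387 -0.106  0.012]
 [ 0.446  0.242  0.012]]
```

View pics/crop.png

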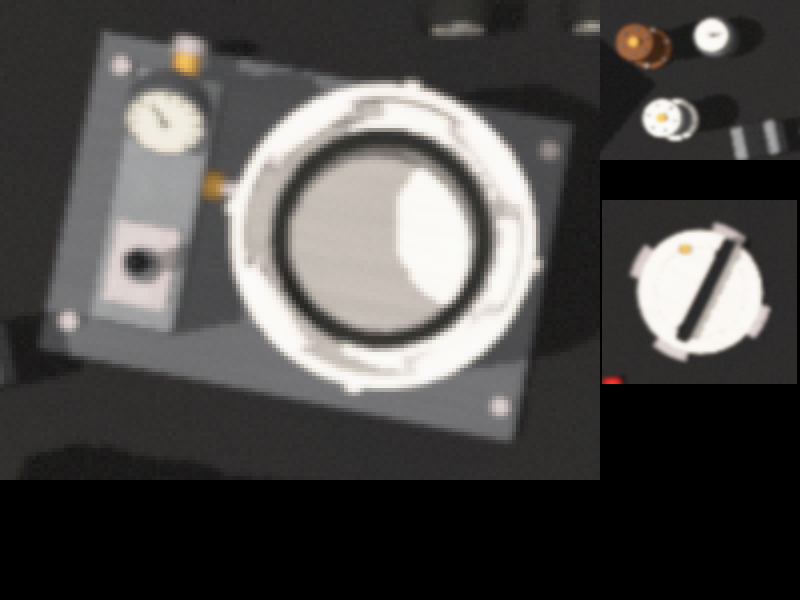

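The enlarged crop gives the plate corners at crop (102,32), (573,122), (515,440), (42,350). The collar ribs are at (410,82), (538,264), (352,390), (230,205) and the housing's brass plug is at top-view (181,253.5). The lid bar runs from (730,240) to (683,335).

Run:
```python
from h import *
c=cam("top")
f=lambda p,o,s:np.array(p)/s+o
pc=ray(c,f([(102,32),(573,122),(515,440),(42,350)],(240,175),4),.01)
for a,b in((1,0),(2,3)):
    v=pc[a]*-1+pc[b];print("yaw from long",np.degrees(np.arctan2(-v[0],v[1])),np.linalg.norm(v))
for a,b in((3,0),(2,1)):
    v=pc[b]-pc[a];print("yaw short",np.degrees(np.arctan2(v[1],v[0])),np.linalg.norm(v))
r=ray(c,f([(410,82),(538,264),(352,390),(230,205)],(240,175),4),.165);print("ribs",r.round(4),r.mean(0))
# gasket ellipse: dark ring outer around bright interior
im=cv2.imread("pics/top0.png");g=cv2.cvtColor(im,6)
m=(g<95).astype(np.uint8);m[:]=m;k=np.zeros_like(m);cv2.circle(k,(335,234),35,1,-1);m&=k
cs,_=cv2.findContours(m,0,1);e=cv2.fitEllipse(max(cs,key=cv2.contourArea));print(e,ray(c,e[0],.146))
print("plug",ray(c,(181,253.5),.11))
l=ray(c,f([(730,240),(683,335)],(405,205),2.3)-f((602,200),0,2.3),.054);print("bar",l,l.mean(0),np.degrees(np.arctan2(*(l[0]-l[1])[1::-1])))
p=ray(c,(181,253.5),.11)[0];p[2]=.23;goto(p)
```

```text
yaw from long -10.53309935133967 0.36993061836155094
yaw from long -10.418509171946555 0.3680471198801293
yaw short -9.92471056332324 0.24920915926413342
yaw short -10.35739881239991 0.24846019355140758
ribs [[ 0.6378 -0.0273  0.165 ]
 [ 0.5103 -0.1173  0.165 ]
 [ 0.4217  0.0124  0.165 ]
 [ 0.5504  0.0984  0.165 ]] [ 0.53006252 -0.00844795  0.165     ]
((334.9767761230469, 234.1214599609375), (52.81346130371094, 53.62006759643555), 88.34716796875) [[ 0.53015332 -0.00718387  0.146     ]]
plug [[0.47376454 0.43596589 0.11      ]]
bar [[ 0.57354914 -0.38688194  0.054     ]
 [ 0.44941665 -0.3245299   0.054     ]] [ 0.51148289 -0.35570592  0.054     ] -26.67048635348245
tcp [0.2414 0.6029 0.2139] yhead 68.2 q7 -12 shift mm [-16.  -68.6 277.8] shift in final axes [-16.1 -68.6 277.8] dr [-0.     -0.0001  0.0015]
```

>>> {"fn": "step_arm", "kwargs": {"plan": [{"delta_pos": [-2, -8.5, 34.5]}, {"delta_pos": [-2, -8.5, 34.5]}, {"delta_pos": [-2, -8.5, 34.5]}, {"delta_pos": [-2, -8.5, 34.5]}, {"delta_pos": [-2, -8.5, 34.5]}, {"delta_pos": [-2, -8.5, 34.5]}, {"delta_pos": [-2, -8.5, 34.5]}, {"delta_pos": [-2, -8.5, 36]}, {"delta_pos": [0, 0, 0]}, {"delta_pos": [0, 0, 0]}], "grip": 0, "force": 60}}

```text
validation failed for argument at $.pl...
```

Run:
```python
from h import *
im,c,o=shot("wrist","w1")
print(proj(c,[.4738,.436,.11]),proj(c,[.4738,.436,.104]))
hs=cv2.cvtColor(im,cv2.COLOR_BGR2HSV);m=cv2.inRange(hs,(15,90,80),(35,255,255))
n,l,s,ce=cv2.connectedComponentsWithStats(m)
for i in range(1,n):
    if s[i,4]>60: print(s[i],ce[i].round(1),ray(c,ce[i],.11))
goto([.4738,.436,.096])
```

```text
[[253.79841627 491.25069662]] [[254.82257981 485.51959854]]
[229 385  16  17  86] [237.4 390.7] [[0.35399144 0.4761507  0.11      ]]
tcp [0.2414 0.603  0.214 ] yhead 68.2 q7 -12 shift mm [118.1 -68.6 277.8] shift in final axes [118.  -68.7 277.8] dr [-0.     -0.0001  0.0012]
```

View pics/w1.png

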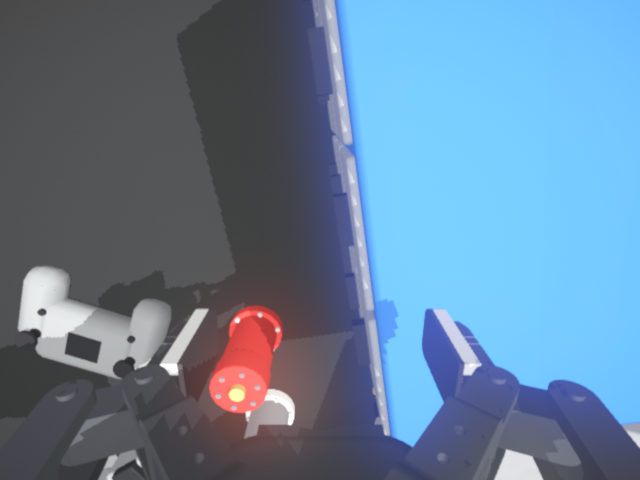

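The wrist picture shows the red look-alike at (240,390), the controller at (90,320), and the blue cabinet to the right. The move itself was refused, probably because every row needs "dr", so I'll resend it with that included.

>>> {"fn": "step_arm", "kwargs": {"plan": [{"delta_pos": [-2, -8.5, 34.5], "dr": [0, 0, 0]}, {"delta_pos": [-2, -8.5, 34.5], "dr": [0, 0, 0]}, {"delta_pos": [-2, -8.5, 34.5], "dr": [0, 0, 0]}, {"delta_pos": [-2, -8.5, 34.5], "dr": [0, 0, 0]}, {"delta_pos": [-2, -8.5, 34.5], "dr": [0, 0, 0]}, {"delta_pos": [-2, -8.5, 34.5], "dr": [0, 0, 0]}, {"delta_pos": [-2, -8.5, 34.5], "dr": [0, 0, 0]}, {"delta_pos": [-2, -8.5, 36], "dr": [0, 0, 0]}, {"delta_pos": [0, 0, 0], "dr": [0, 0, 0]}, {"delta_pos": [0, 0, 0], "dr": [0, 0, 0]}], "grip": 0, "force": 60}}

```text
clock: 1.03
tcp_pos: [0.4771, 0.4341, 0.2303]
orientation: [-41.3, 89.9, -63.5]
contact_force: [-0.3, 0.3, 0.7]
gripper_width: 0.0853
```

Run:
```python
from h import *
im,c,o=shot("wrist","w2")
print(proj(c,[.4738,.436,.11]))
hs=cv2.cvtColor(im,cv2.COLOR_BGR2HSV);m=cv2.inRange(hs,(15,90,80),(35,255,255))
n,l,s,ce=cv2.connectedComponentsWithStats(m)
for i in range(1,n):
    if s[i,4]>60: print(s[i],ce[i].round(1),ray(c,ce[i],.11))
goto([.4738,.436,.096])
```

```text
[[321.73954672 220.14000605]]
[299  41  20  23 364] [308.8  51.9] [[0.35726621 0.47365966 0.11      ]]
[482  58  25  21 389] [493.6  68.1] [[0.41636668 0.59090658 0.11      ]]
[456 126  22  19 317] [466.4 134.8] [[0.45338652 0.56140981 0.11      ]]
[407 300  19  21 299] [415.9 310.2] [[0.58171129 0.48188912 0.11      ]]
tcp [0.4746 0.4362 0.2303] yhead 68.0 q7 15 shift mm [134.3  -0.5  -0.6] shift in final axes [134.3  -0.5  -0.7] dr [-0.     -0.0005  0.0004]
```

View pics/w2.png

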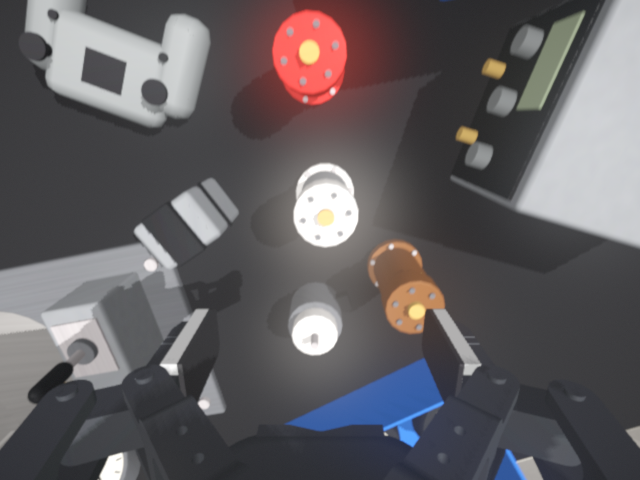

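The housing's cap is at (325,214) with its plug at (325,217), clear of the neighbours. The prediction was (322,220), so the estimate is good to about 3 mm.

Run:
```python
from h import *
o=ctrl.get_obs();c=cam("wrist",o);p=ray(c,(325.3,217),.11)[0];print(p);p[2]=.096;goto(p)
```

```text
[0.46979463 0.44194859 0.11      ]
tcp [0.4746 0.4362 0.2303] yhead 68.0 q7 15 shift mm [134.3   3.6  -6.5] shift in final axes [134.3   3.5  -6.6] dr [-0.     -0.0005  0.0004]
```

>>> {"fn": "step_arm", "kwargs": {"plan": [{"delta_pos": [30, 1.3, -2.8], "dr": [0, 0, 0]}, {"delta_pos": [30, 0, 0], "dr": [0, 0, 0]}, {"delta_pos": [30, 0, 0], "dr": [0, 0, 0]}, {"delta_pos": [25, 0, 0], "dr": [0, 0, 0]}, {"delta_pos": [19, 0, 0], "dr": [0, 0, 0]}, {"delta_pos": [0, 0, 0], "dr": [0, 0, 0]}, {"delta_pos": [0, 0, 0], "dr": [0, 0, 0]}]}}

```text
clock: 1.67
tcp_pos: [0.4694, 0.4402, 0.0958]
orientation: [-137.0, 89.8, -158.6]
contact_force: [-0.0, 0.6, -0.9]
gripper_width: 0.0853
```

>>> {"fn": "step_arm", "kwargs": {"plan": [{"delta_pos": [0, 0, 0], "dr": [0, 0, 0]}, {"delta_pos": [0, 0, 0], "dr": [0, 0, 0]}, {"delta_pos": [0, 0, 0], "dr": [0, 0, 0]}, {"delta_pos": [0, 0, 0], "dr": [0, 0, 0]}, {"delta_pos": [0, 0, 0], "dr": [0, 0, 0]}, {"delta_pos": [0, 0, 0], "dr": [0, 0, 0]}, {"delta_pos": [0, 0, 0], "dr": [0, 0, 0]}, {"delta_pos": [0, 0, 0], "dr": [0, 0, 0]}], "grip": 255, "force": 60}}

```text
clock: 2.33
tcp_pos: [0.4718, 0.4394, 0.0968]
orientation: [65.7, 90.0, 43.9]
contact_force: [0.2, -1.5, 1.0]
gripper_width: -0.0
```

Run:
```python
from h import *
a=np.zeros((480,800,3),np.uint8)
im,c,o=shot("wrist","w3");t,_,_=shot("scene","s3");print(o["gripper_width"],o["tcp_pos"],o["contact_force"])
a[:360,:480]=cv2.resize(im,(480,360));a[:320,480:]=cv2.resize(t[90:250,340:500],(320,320));cv2.imwrite("pics/v3.png",a)
```

```text
-4.5858544877823254e-05 [0.47183991 0.4393724  0.09676522] [ 0.19181662 -1.49379085  0.95690235]
```

View pics/v3.png

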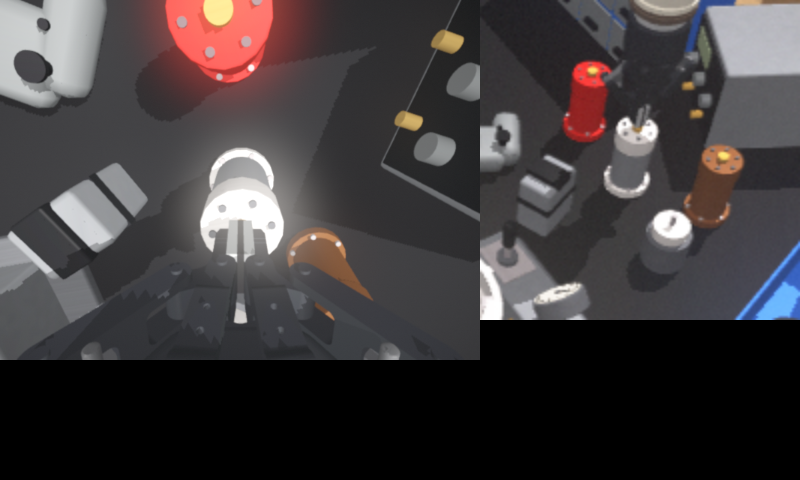

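Run:
```python
from h import *
o=ctrl.get_obs();c=cam("wrist",o);R=tool(o)
for x in(-10,0,19,30): print(x,proj(c,o["tcp_pos"]+R@[x/1e3,0,0])*.75)
print("cap centre by wrist",ray(c,np.array((242,222))/.75,.104), "flange centre",ray(c,np.array((241,180))/.75,.012))
cs=cam("scene");tp=cv2.imread("pics/s3.png")
for p in([*o["tcp_pos"]],o["tcp_pos"]+R@[.019,0,0],[.4738,.436,.11],[.4738,.436,0]): print((proj(cs,p)-[340,90])*2+[480,0])
print(ctrl.tcp_to_tips)
```

```text
-10 [[241.21546698 227.6828581 ]]
0 [[241.14824217 220.23155344]]
19 [[241.03850096 208.06766279]]
30 [[240.98375241 201.99924635]]
cap centre by wrist [[0.46962008 0.44079781 0.104     ]] flange centre [[0.47269219 0.43924965 0.012     ]]
[[633.50930174 131.35046579]]
[[631.25403259 141.54010899]]
[[634.50553803 126.03865699]]
[[621.98388101 182.68915855]]
0.019
```

Run:
```python
import cv2,numpy as np
im=cv2.imread("pics/w3.png");t=cv2.imread("pics/s3.png")
a=np.hstack([cv2.resize(im[190:350,250:400],None,fx=3,fy=3,interpolation=3),cv2.resize(t[110:190,395:435],None,fx=6,fy=6,interpolation=3)]);print(a.shape);cv2.imwrite("pics/v4.png",a)
```

```text
(480, 690, 3)
```

View pics/v4.png

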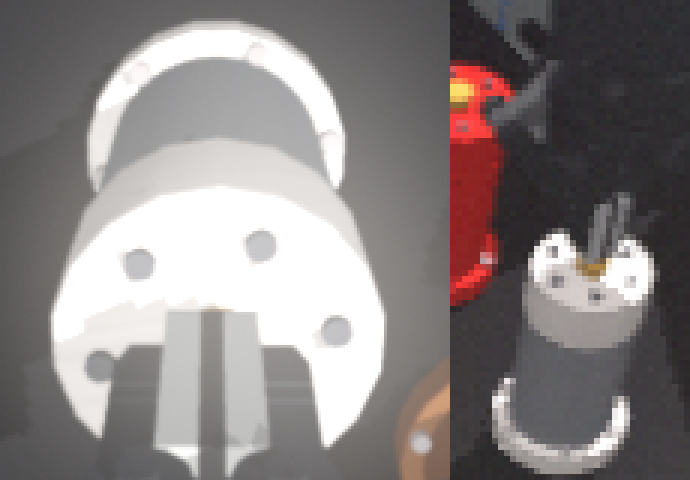

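Run:
```python
from h import *
im=cv2.imread("pics/top0.png");c=cam("top");hs=cv2.cvtColor(im,cv2.COLOR_BGR2HSV);m=cv2.inRange(hs,(15,110,130),(35,255,255))
n,l,s,ce=cv2.connectedComponentsWithStats(m)
for i in range(1,n): print(s[i],ce[i].round(1),ray(c,ce[i],.11))
print("brown/red caps top",ray(c,[(166,216),(168.5,292)],.104))
cs=cam("scene");print(-cs[1].T@cs[2],-c[1].T@c[2])
# scene fingertips: pixel ray meets plane of vertical line through tcp xy?
print(ray(cs,(420,152.5),.104),ray(cs,(420,152.5),.078))
print("w3 brown flange/others"); 
o=ctrl.get_obs();cw=cam("wrist",o);print("cam height",(-cw[1].T@cw[2]))
```

```text
[283 189   7   5  28] [286.2 190.8] [[0.65781892 0.13412303 0.11      ]]
[164 213   6   6  32] [166.5 215.5] [[0.58362676 0.48033193 0.11      ]]
[291 219   5   5  21] [292.8 221. ] [[0.56998009 0.1141639  0.11      ]]
[439 225   4   3  10] [440.5 225.8] [[ 0.55845994 -0.31420449  0.11      ]]
[179 252   4   4  11] [180.5 253.4] [[0.47414882 0.43754722 0.11      ]]
[136 255   3   3   7] [137. 256.] [[0.46581597 0.56261221 0.11      ]]
[122 270   5   4  13] [123.8 271.4] [[0.42132764 0.59926189 0.11      ]]
[166 292   4   4  14] [167.5 293.7] [[0.35804868 0.47221868 0.11      ]]
[445 298  28  25 228] [460.  305.2] [[ 0.32974553 -0.36846135  0.11      ]]
[451 310  34  42 640] [471.5 333.7] [[ 0.24899405 -0.40047839  0.11      ]]
brown/red caps top [[0.58272809 0.4833594  0.104     ]
 [0.36273065 0.47103036 0.104     ]]
[ 1.00350565 -0.35020422  0.99420668] [0.42748312 0.04006436 1.75231563]
[[0.47367994 0.44830598 0.104     ]] [[0.45820548 0.47162783 0.078     ]]
w3 brown flange/others
cam height [0.39508666 0.46934332 0.25575225]
```

The picture shows the closed fingertips at or above the cap's top, just beside the plug. By the wrist view and its hand-eye calibration, the real tips are about 15–19 mm *behind* the reported TCP, where the text says 19 mm ahead. The camera scale itself agrees with the top view. I'll go about 36 mm lower, which clears the gripper body either way, and let the grip width decide.

>>> {"fn": "step_arm", "kwargs": {"plan": [{"delta_pos": [-8, 0, 0], "dr": [0, 0, 0]}, {"delta_pos": [0, 0, 0], "dr": [0, 0, 0]}, {"delta_pos": [0, 0, 0], "dr": [0, 0, 0]}, {"delta_pos": [0, 0, 0], "dr": [0, 0, 0]}, {"delta_pos": [0, 0, 0], "dr": [0, 0, 0]}, {"delta_pos": [0, 0, 1.5], "dr": [0, 0, 0]}, {"delta_pos": [15, 0, 0], "dr": [0, 0, 0]}, {"delta_pos": [15, 0, 0], "dr": [0, 0, 0]}, {"delta_pos": [14, 0, 0], "dr": [0, 0, 0]}, {"delta_pos": [0, 0, 0], "dr": [0, 0, 0]}], "grip": 0}}

```text
clock: 3.27
tcp_pos: [0.4715, 0.4369, 0.0572]
orientation: [-114.3, 89.7, -136.1]
contact_force: [-0.1, -0.6, -0.3]
gripper_width: 0.0855
```

>>> {"fn": "step_arm", "kwargs": {"plan": [{"delta_pos": [0, 0, 0], "dr": [0, 0, 0]}, {"delta_pos": [0, 0, 0], "dr": [0, 0, 0]}, {"delta_pos": [0, 0, 0], "dr": [0, 0, 0]}, {"delta_pos": [0, 0, 0], "dr": [0, 0, 0]}, {"delta_pos": [0, 0, 0], "dr": [0, 0, 0]}, {"delta_pos": [0, 0, 0], "dr": [0, 0, 0]}, {"delta_pos": [0, 0, 0], "dr": [0, 0, 0]}, {"delta_pos": [0, 0, 0], "dr": [0, 0, 0]}], "grip": 255, "force": 60}}

```text
clock: 3.93
tcp_pos: [0.474, 0.4399, 0.062]
orientation: [67.8, 89.8, 46.0]
contact_force: [0.9, 2.1, 6.7]
gripper_width: 0.0523
```

>>> {"fn": "step_arm", "kwargs": {"plan": [{"delta_pos": [-10, 0, 0], "dr": [0, 0, 0]}, {"delta_pos": [-20, 0, 0], "dr": [0, 0, 0]}, {"delta_pos": [-30, 0, 0], "dr": [0, 0, 0]}, {"delta_pos": [-30, 0, 0], "dr": [0, 0, 0]}, {"delta_pos": [-30, 0, 0], "dr": [0, 0, 0]}, {"delta_pos": [-30, 0, 0], "dr": [0, 0, 0]}, {"delta_pos": [-30, 0, 0], "dr": [0, 0, 0]}, {"delta_pos": [-20, 0, 0], "dr": [0, 0, 0]}, {"delta_pos": [0, 0, 0], "dr": [0, 0, 0]}, {"delta_pos": [0, 0, 0], "dr": [0, 0, 0]}]}}

```text
clock: 4.77
tcp_pos: [0.4731, 0.4387, 0.2613]
orientation: [45.3, 90.0, 23.5]
contact_force: [-0.4, -0.0, -5.1]
gripper_width: 0.0523
```

Run:
```python
from h import *
a=np.zeros((480,800,3),np.uint8)
im,c,o=shot("wrist","w5");t,cs,_=shot("scene","s5");print(o["gripper_width"],o["tcp_pos"],o["contact_force"])
p=(proj(cs,o["tcp_pos"])[0]).astype(int);print(p);x,y=np.clip(p-80,0,[480,320])
a[:360,:480]=cv2.resize(im,(480,360));a[:320,480:]=cv2.resize(t[y:y+160,x:x+160],(320,320));cv2.imwrite("pics/v5.png",a)
goto([.530,-.008,.262])
```

```text
0.05226700396313874 [0.47311847 0.43866409 0.26125499] [-0.411772   -0.00817339 -5.10709016]
[428 106]
tcp [0.4721 0.4375 0.2584] yhead 68.2 q7 16 shift mm [  -2.4 -392.1  219.3] shift in final axes [  -3.6 -392.   219.3] dr [-0.     -0.0016  0.0039]
```

View pics/v5.png

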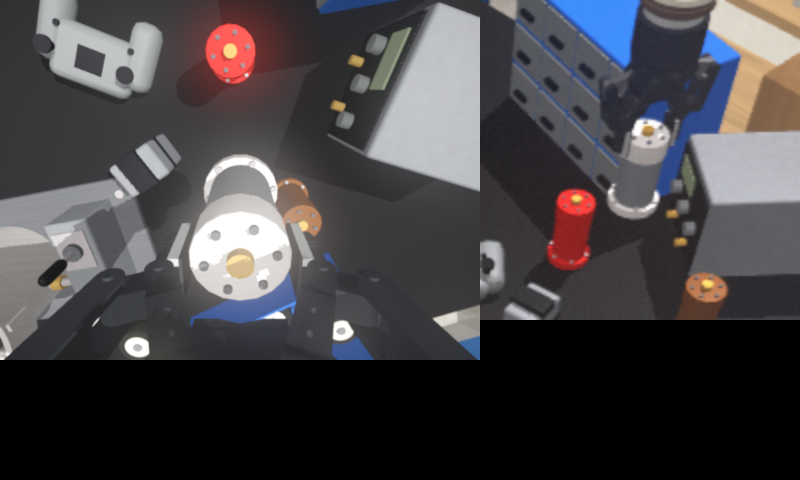

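The housing is held upright and centred between the jaws: wrist view cap at (240,255), plug (240,263), foot visible above, width 52 mm. Next I carry it over the chamber.

>>> {"fn": "step_arm", "kwargs": {"plan": [{"delta_pos": [-4, -15, 8], "dr": [0, 0, 0]}, {"delta_pos": [0, -30, 17], "dr": [0, 0, 0]}, {"delta_pos": [0, -34, 19], "dr": [0, 0, 0]}, {"delta_pos": [0, -34, 19], "dr": [0, 0, 0]}, {"delta_pos": [0, -34, 19], "dr": [0, 0, 0]}, {"delta_pos": [0, -34, 19], "dr": [0, 0, 0]}, {"delta_pos": [0, -34, 19], "dr": [0, 0, 0]}, {"delta_pos": [0, -34, 19], "dr": [0, 0, 0]}, {"delta_pos": [0, -34, 19], "dr": [0, 0, 0]}, {"delta_pos": [0, -34, 19], "dr": [0, 0, 0]}]}}

```text
clock: 5.7
tcp_pos: [0.518, 0.0759, 0.2629]
orientation: [-147.0, 89.8, -168.9]
contact_force: [0.8, -0.3, -3.5]
gripper_width: 0.0523
```

>>> {"fn": "step_arm", "kwargs": {"plan": [{"delta_pos": [0, -34, 19], "dr": [0, 0, 0]}, {"delta_pos": [0, -26, 14], "dr": [0, 0, 0]}, {"delta_pos": [0, -15, 9], "dr": [0, 0, 0]}, {"delta_pos": [0, 0, 0], "dr": [0, 0, 0]}, {"delta_pos": [0, 0, 0], "dr": [0, 0, 0]}, {"delta_pos": [0, 0, 0], "dr": [0, 0, 0]}]}}

```text
clock: 6.2
tcp_pos: [0.5297, -0.0058, 0.2634]
orientation: [-174.6, 89.8, 163.6]
contact_force: [0.1, -0.2, -2.9]
gripper_width: 0.0525
```

Run:
```python
from h import *
im,c,o=shot("wrist","w6");print(o["clock"],o["gripper_width"])
goto([.530,-.008,.262])
cs=cam("top");
# predicted collar circle + observed image, overlay
for r,z,col in((.098,.17,(0,0,255)),(.066,.146,(0,255,0))):
    t=np.linspace(0,2*np.pi,120);q=proj(c,np.c_[.53+r*np.cos(t),-.008+r*np.sin(t),0*t+z])
    cv2.polylines(im,[q.astype(int)],True,col,1)
for k in range(4):
    a=np.radians(-10.3+90*k);q=proj(c,[.53+.106*np.cos(a),-.008+.106*np.sin(a),.168])[0];cv2.circle(im,tuple(q.astype(int)),5,(255,0,255),1)
cv2.imwrite("pics/w6o.png",im)
```

```text
6.2 0.05253274082725141
tcp [ 0.5299 -0.0051  0.2637] yhead 68.3 q7 64 shift mm [ 1.7 -2.7  1.2] shift in final axes [ 1.7 -2.7  1.2] dr [-0.     -0.0022  0.    ]
```

View pics/w6o.png

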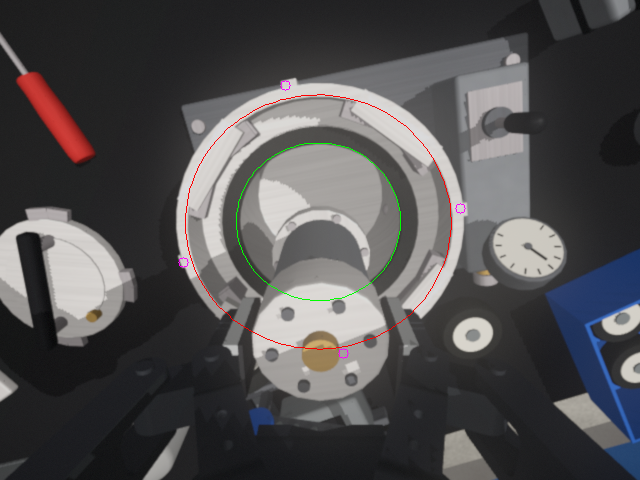

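The housing hangs over the mouth. The overlaid circles and rib marks fit to about 3 mm; the actual top rib is at (291,86) against (285,85) predicted. Now lowering.

>>> {"fn": "step_arm", "kwargs": {"plan": [{"delta_pos": [10, -1, 0], "dr": [0, 0, 0]}, {"delta_pos": [20, 0, 0], "dr": [0, 0, 0]}, {"delta_pos": [20, 0, 0], "dr": [0, 0, 0]}, {"delta_pos": [20, 0, 0], "dr": [0, 0, 0]}, {"delta_pos": [20, 0, 0], "dr": [0, 0, 0]}, {"delta_pos": [20, 0, 0], "dr": [0, 0, 0]}, {"delta_pos": [20, 0, 0], "dr": [0, 0, 0]}, {"delta_pos": [20, 0, 0], "dr": [0, 0, 0]}, {"delta_pos": [12, 0, 0], "dr": [0, 0, 0]}, {"delta_pos": [0, 0, 0], "dr": [0, 0, 0]}]}}

```text
clock: 7.08
tcp_pos: [0.5273, -0.0062, 0.0991]
orientation: [-162.4, 89.6, 175.9]
contact_force: [-0.7, -0.3, -4.4]
gripper_width: 0.0522
```

>>> {"fn": "step_arm", "kwargs": {"plan": [{"delta_pos": [4, 0, 0], "dr": [0, 0, 0]}, {"delta_pos": [3, 0, 0], "dr": [0, 0, 0]}, {"delta_pos": [0, 0, 0], "dr": [0, 0, 0]}, {"delta_pos": [0, 0, 0], "dr": [0, 0, 0]}]}}

```text
clock: 7.42
tcp_pos: [0.531, -0.0072, 0.0963]
orientation: [23.8, 89.9, 2.0]
contact_force: [1.2, 0.2, -3.1]
gripper_width: 0.0523
```

>>> {"fn": "step_arm", "kwargs": {"plan": [{"delta_pos": [3, 0, 0], "dr": [0, 0, 0]}, {"delta_pos": [3, 0, 0], "dr": [0, 0, 0]}, {"delta_pos": [0, 0, 0], "dr": [0, 0, 0]}, {"delta_pos": [0, 0, 0], "dr": [0, 0, 0]}]}}

```text
clock: 7.75
tcp_pos: [0.5303, -0.0074, 0.0896]
orientation: [-160.0, 90.0, 178.2]
contact_force: [0.5, -0.7, -2.9]
gripper_width: 0.052
```

>>> {"fn": "step_arm", "kwargs": {"plan": [{"delta_pos": [1.5, 0, 0], "dr": [0, 0, 0]}, {"delta_pos": [0, 0, 0], "dr": [0, 0, 0]}, {"delta_pos": [0, 0, 0], "dr": [0, 0, 0]}]}}

```text
clock: 8.0
tcp_pos: [0.5304, -0.0074, 0.0881]
orientation: [-172.1, 90.0, 166.1]
contact_force: [-0.3, -0.9, -2.9]
gripper_width: 0.0522
```

>>> {"fn": "step_arm", "kwargs": {"plan": [{"delta_pos": [1.5, 0, 0], "dr": [0, 0, 0]}, {"delta_pos": [0, 0, 0], "dr": [0, 0, 0]}, {"delta_pos": [0, 0, 0], "dr": [0, 0, 0]}]}}

```text
clock: 8.25
tcp_pos: [0.5303, -0.0074, 0.0866]
orientation: [-164.2, 90.0, 174.0]
contact_force: [-0.4, 0.2, -3.4]
gripper_width: 0.0521
```

>>> {"fn": "step_arm", "kwargs": {"plan": [{"delta_pos": [1, 0, 0], "dr": [0, 0, 0]}, {"delta_pos": [0, 0, 0], "dr": [0, 0, 0]}, {"delta_pos": [0, 0, 0], "dr": [0, 0, 0]}]}}

```text
clock: 8.5
tcp_pos: [0.5306, -0.0073, 0.0859]
orientation: [19.7, 90.0, -2.1]
contact_force: [-0.1, -0.1, -0.1]
gripper_width: 0.0518
```

>>> {"fn": "step_arm", "kwargs": {"plan": [{"delta_pos": [1, 0, 0], "dr": [0, 0, 0]}, {"delta_pos": [0, 0, 0], "dr": [0, 0, 0]}, {"delta_pos": [0, 0, 0], "dr": [0, 0, 0]}]}}

```text
clock: 8.75
tcp_pos: [0.5308, -0.0073, 0.0859]
orientation: [8.7, 90.0, -13.1]
contact_force: [-3.3, -0.1, 9.5]
gripper_width: 0.052
```

>>> {"fn": "step_arm", "kwargs": {"plan": [{"delta_pos": [1, 0, 0], "dr": [0, 0, 0]}, {"delta_pos": [0, 0, 0], "dr": [0, 0, 0]}, {"delta_pos": [0, 0, 0], "dr": [0, 0, 0]}]}}

```text
clock: 9.0
tcp_pos: [0.531, -0.0074, 0.0859]
orientation: [2.1, 89.9, -19.8]
contact_force: [-5.4, 0.6, 16.7]
gripper_width: 0.052
```

>>> {"fn": "step_arm", "kwargs": {"plan": [{"delta_pos": [-2, 0, 0], "dr": [0, 0, 0]}, {"delta_pos": [0, 0, 0], "dr": [0, 0, 0]}]}}

```text
clock: 9.17
tcp_pos: [0.5308, -0.0074, 0.0861]
orientation: [22.4, 89.9, 0.6]
contact_force: [0.1, -0.2, -3.5]
gripper_width: 0.052
```

>>> {"fn": "step_arm", "kwargs": {"plan": [{"delta_pos": [0, 0, 0], "dr": [0, 0, 0]}, {"delta_pos": [0, 0, 0], "dr": [0, 0, 0]}, {"delta_pos": [0, 0, 0], "dr": [0, 0, 0]}, {"delta_pos": [0, 0, 0], "dr": [0, 0, 0]}, {"delta_pos": [-10, 0, 0], "dr": [0, 0, 0]}, {"delta_pos": [-20, 0, 0], "dr": [0, 0, 0]}, {"delta_pos": [-30, 0, 0], "dr": [0, 0, 0]}, {"delta_pos": [-40, 0, 0], "dr": [0, 0, 0]}, {"delta_pos": [-40, 0, 0], "dr": [0, 0, 0]}, {"delta_pos": [-30, 0, 0], "dr": [0, 0, 0]}], "grip": 40}}

```text
clock: 10.0
tcp_pos: [0.5313, -0.0072, 0.2599]
orientation: [23.2, 89.8, 1.4]
contact_force: [0.5, -0.2, 0.3]
gripper_width: 0.072
```

Run:
```python
from h import *
o=ctrl.get_obs();print(o["gripper_width"],o["clock"])
goto([.511,-.356,.25],-26.7+90)
```

```text
0.07197751131600591 10.0
tcp [ 0.5313 -0.0072  0.2599] yhead 68.2 q7 64 shift mm [   9.8 -331.4  110.7] shift in final axes [   9.9 -320.7  138.6] dr [ 0.0854  0.0032 -0.0015]
```

>>> {"fn": "step_arm", "kwargs": {"plan": [{"delta_pos": [0, 0, 0], "dr": [0.0854, 0.003, 0]}, {"delta_pos": [0, -30, 13], "dr": [0, 0, 0]}, {"delta_pos": [0, -36, 15.5], "dr": [0, 0, 0]}, {"delta_pos": [0, -36, 15.5], "dr": [0, 0, 0]}, {"delta_pos": [0, -36, 15.5], "dr": [0, 0, 0]}, {"delta_pos": [0, -36, 15.5], "dr": [0, 0, 0]}, {"delta_pos": [0, -36, 15.5], "dr": [0, 0, 0]}, {"delta_pos": [0, -36, 15.5], "dr": [0, 0, 0]}, {"delta_pos": [0, -36, 15.5], "dr": [0, 0, 0]}, {"delta_pos": [5, -25, 11], "dr": [0, 0, 0]}]}}

```text
clock: 10.83
tcp_pos: [0.5099, -0.346, 0.2522]
orientation: [-91.3, 89.9, -118.2]
contact_force: [-0.0, -0.2, 0.5]
gripper_width: 0.0719
```

>>> {"fn": "step_arm", "kwargs": {"plan": [{"delta_pos": [5, -14, 6], "dr": [0, 0, 0]}, {"delta_pos": [0, 0, 0], "dr": [0, 0, 0]}, {"delta_pos": [0, 0, 0], "dr": [0, 0, 0]}, {"delta_pos": [0, 0, 0], "dr": [0, 0, 0]}], "grip": 80, "force": 110}}

```text
clock: 11.17
tcp_pos: [0.5108, -0.3538, 0.2454]
orientation: [155.6, 89.8, 129.0]
contact_force: [0.2, 1.2, -0.1]
gripper_width: 0.0585
```

Run:
```python
from h import *
im,c,o=shot("wrist","w7");g=cv2.cvtColor(im,6)
q=proj(c,[[.511,-.356,.054]])[0];print(q,o["tcp_pos"])
# bar mask: dark pixels near, minAreaRect
hs=cv2.cvtColor(im,cv2.COLOR_BGR2HSV)
m=(g<60).astype(np.uint8);n,l,s,ce=cv2.connectedComponentsWithStats(m)
i=None
for k in range(1,n):
    if 400<s[k,4]<30000: print(k,s[k],ce[k].round(1),cv2.minAreaRect(np.argwhere(l==k)[:,::-1].astype(np.float32)))
cv2.circle(im,tuple(q.astype(int)),4,(0,0,255),1);cv2.imwrite("pics/w7o.png",im)
```

```text
[318.56324726 206.50793058] [ 0.51076496 -0.35382168  0.24536068]
2 [ 144    0   25   67 1498] [156.3  31.8] ((156.07200622558594, 32.95683288574219), (66.40225219726562, 23.2241268157959), 88.80650329589844)
```

View pics/w7o.png

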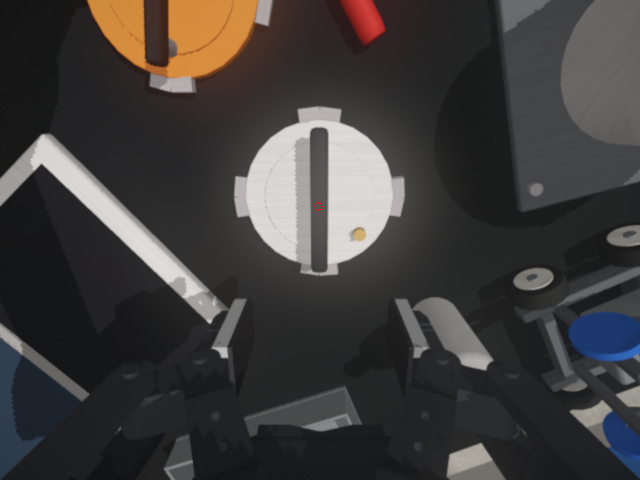

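The white lid is centred at about (320,193), its bar running from (319,128) to (319,271), already in line with the jaws. Tip rows in three wrist pictures (293 shut, 300 at 58 mm, 312 open) consistently put the real tips 20, 27 and 36 mm behind the TCP. To grip the bar, the TCP must go to z ≈ 0.008.

Run:
```python
from h import *
o=ctrl.get_obs();c=cam("wrist",o);im=cv2.imread("pics/w7.png");g=cv2.cvtColor(im,6)
m=np.zeros_like(g);cv2.circle(m,(320,193),69,1,-1);m&=(g<75).astype(np.uint8);m=cv2.morphologyEx(m,2,np.ones((5,5),np.uint8))
n,l,s,ce=cv2.connectedComponentsWithStats(m);print(s,ce)
e=ray(c,[(319,128),(319,271)],.054);p=e.mean(0);a=np.degrees(np.arctan2(*(e[0]-e[1])[1::-1]));print(e,p,"bar heading",a%180, np.linalg.norm(e[0]-e[1]))
# lugs from disc: left (240,196) right (398,196), top (319,113), bottom(319,270) at z~.007
q=ray(c,[(235.5,196),(404,196)],.008);print("lug mid",q.mean(0),np.linalg.norm(q[0]-q[1]))
p[2]=.008;goto(p,a+90)
```

```text
[[     0      0    640    480 307061]
 [   312    250     14     12    139]] [[319.50076044 239.49236145]
 [317.82014388 256.37410072]]
[[ 0.44428096 -0.32176335  0.054     ]
 [ 0.57441549 -0.38698106  0.054     ]] [ 0.50934822 -0.3543722   0.054     ] bar heading 153.3819810871898 0.14556216807794203
lug mid [ 0.51085652 -0.35418464  0.008     ] 0.1893719005513224
tcp [ 0.511  -0.3536  0.2456] yhead 63.5 q7 96 shift mm [237.6  -1.8  -0.4] shift in final axes [237.6  -1.4  -1.1] dr [ 0.0018 -0.0032 -0.0015]
```

>>> {"fn": "step_arm", "kwargs": {"plan": [{"delta_pos": [30, -1, 0], "dr": [0, -0.003, -0.001]}, {"delta_pos": [40, 0, 0], "dr": [0, 0, 0]}, {"delta_pos": [40, 0, 0], "dr": [0, 0, 0]}, {"delta_pos": [40, 0, 0], "dr": [0, 0, 0]}, {"delta_pos": [30, 0, 0], "dr": [0, 0, 0]}, {"delta_pos": [20, 0, 0], "dr": [0, 0, 0]}, {"delta_pos": [10, 0, 0], "dr": [0, 0, 0]}, {"delta_pos": [0, 0, 0], "dr": [0, 0, 0]}, {"delta_pos": [0, 0, 0], "dr": [0, 0, 0]}]}}

```text
clock: 11.97
tcp_pos: [0.5103, -0.3565, 0.0361]
orientation: [-43.9, 89.9, -70.6]
contact_force: [0.8, 0.6, -0.3]
gripper_width: 0.0582
```

>>> {"fn": "step_arm", "kwargs": {"plan": [{"delta_pos": [10, 0, 0], "dr": [0, 0, 0]}, {"delta_pos": [8, 0, 0], "dr": [0, 0, 0]}, {"delta_pos": [0, 0, 0], "dr": [0, 0, 0]}, {"delta_pos": [0, 0, 0], "dr": [0, 0, 0]}]}}

```text
clock: 12.3
tcp_pos: [0.5091, -0.3573, 0.0173]
orientation: [-108.1, 89.9, -134.8]
contact_force: [0.6, 0.1, -0.1]
gripper_width: 0.0587
```

>>> {"fn": "step_arm", "kwargs": {"plan": [{"delta_pos": [7, 1, 0], "dr": [0, 0, 0]}, {"delta_pos": [0, 0, 0], "dr": [0, 0, 0]}, {"delta_pos": [0, 0, 0], "dr": [0, 0, 0]}]}}

```text
clock: 12.55
tcp_pos: [0.5094, -0.3563, 0.01]
orientation: [-127.4, 89.9, -154.1]
contact_force: [0.5, -0.5, 0.0]
gripper_width: 0.0585
```

>>> {"fn": "step_arm", "kwargs": {"plan": [{"delta_pos": [0, 0, 0], "dr": [0, 0, 0]}, {"delta_pos": [0, 0, 0], "dr": [0, 0, 0]}, {"delta_pos": [0, 0, 0], "dr": [0, 0, 0]}, {"delta_pos": [0, 0, 0], "dr": [0, 0, 0]}, {"delta_pos": [0, 0, 0], "dr": [0, 0, 0]}, {"delta_pos": [0, 0, 0], "dr": [0, 0, 0]}], "grip": 255, "force": 110}}

```text
clock: 13.05
tcp_pos: [0.5101, -0.3565, 0.0108]
orientation: [-57.6, 89.9, -84.3]
contact_force: [-0.4, 2.5, 5.2]
gripper_width: 0.0162
```

>>> {"fn": "step_arm", "kwargs": {"plan": [{"delta_pos": [-8, 0, 0], "dr": [0, 0, 0]}, {"delta_pos": [-15, 0, 0], "dr": [0, 0, 0]}, {"delta_pos": [-28, 0, 0], "dr": [0, 0, 0]}, {"delta_pos": [-35, 0, 0], "dr": [0, 0, 0]}, {"delta_pos": [-35, 0, 0], "dr": [0, 0, 0]}, {"delta_pos": [-35, 0, 0], "dr": [0, 0, 0]}, {"delta_pos": [-30, 0, 0], "dr": [0, 0, 0]}, {"delta_pos": [-24, 0, 0], "dr": [0, 0, 0]}, {"delta_pos": [0, 0, 0], "dr": [0, 0, 0]}, {"delta_pos": [0, 0, 0], "dr": [0, 0, 0]}]}}

```text
clock: 13.88
tcp_pos: [0.5098, -0.3566, 0.2209]
orientation: [-41.8, 89.9, -68.5]
contact_force: [-1.0, -0.2, -6.4]
gripper_width: 0.016
```

Run:
```python
from h import *
o=ctrl.get_obs();print(o["gripper_width"],o["clock"],o["contact_force"],o["moment"])
goto([.5305,-.007,.225],79.7)
im,c,o=shot("wrist","w8")
print(proj(c,o["tcp_pos"]+tool(o)@[-.024,0,0]))
```

```text
0.01595660267136374 13.8833 [-0.96194732 -0.24768314 -6.35027935] [-0.00707176  0.04944489 -0.00445105]
tcp [ 0.5098 -0.3566  0.2209] yhead 63.3 q7 97 shift mm [  -4.8  321.5 -138.7] shift in final axes [ -4.1 347.6 -42.2] dr [-0.2867  0.0014  0.0016]
[[321.72322928 319.4350593 ]]
```

>>> {"fn": "step_arm", "kwargs": {"plan": [{"delta_pos": [-5, 0, 0], "dr": [-0.0955, 0.0005, 0.0005]}, {"delta_pos": [0, 0, 0], "dr": [-0.0955, 0.0005, 0.0005]}, {"delta_pos": [0, 0, 0], "dr": [-0.0955, 0, 0]}, {"delta_pos": [0, 20, -2.5], "dr": [0, 0, 0]}, {"delta_pos": [0, 35, -4.2], "dr": [0, 0, 0]}, {"delta_pos": [0, 38, -4.6], "dr": [0, 0, 0]}, {"delta_pos": [0, 38, -4.6], "dr": [0, 0, 0]}, {"delta_pos": [0, 38, -4.6], "dr": [0, 0, 0]}, {"delta_pos": [0, 38, -4.6], "dr": [0, 0, 0]}, {"delta_pos": [0, 38, -4.6], "dr": [0, 0, 0]}]}}

```text
clock: 14.77
tcp_pos: [0.5218, -0.1078, 0.2222]
orientation: [178.7, 89.6, 168.4]
contact_force: [1.7, 0.2, -5.4]
gripper_width: 0.016
```

>>> {"fn": "step_arm", "kwargs": {"plan": [{"delta_pos": [0, 38, -4.6], "dr": [0, 0, 0]}, {"delta_pos": [0, 30, -3.7], "dr": [0, 0, 0]}, {"delta_pos": [0, 20, -2.5], "dr": [0, 0, 0]}, {"delta_pos": [0, 14, -2], "dr": [0, 0, 0]}, {"delta_pos": [0, 0, 0], "dr": [0, 0, 0]}, {"delta_pos": [0, 0, 0], "dr": [0, 0, 0]}, {"delta_pos": [0, 0, 0], "dr": [0, 0, 0]}]}}

```text
clock: 15.35
tcp_pos: [0.5286, -0.0085, 0.2235]
orientation: [-164.7, 89.7, -175.0]
contact_force: [1.0, -0.0, -4.8]
gripper_width: 0.016
```

Run:
```python
from h import *
im,c,o=shot("wrist","w9");print(o["gripper_width"],o["clock"],o["contact_force"])
goto([.5305,-.007,.20],79.7)
t,ct,_=shot("top","t9")
A=cv2.resize(im,(560,420));B=cv2.resize(t[175:295,270:390],(240,240),interpolation=3)
a=np.zeros((420,800,3),np.uint8);a[:,:560]=A;a[:240,560:]=B
cv2.imwrite("pics/v9.png",a)
```

```text
0.01604525291770793 15.35 [ 1.01055533 -0.01609526 -4.80344219]
tcp [ 0.5289 -0.0089  0.2239] yhead 79.6 q7 75 shift mm [23.9  2.2  1.3] shift in final axes [23.9  2.2  1.2] dr [-0.0018 -0.0039  0.0011]
```

View pics/v9.png

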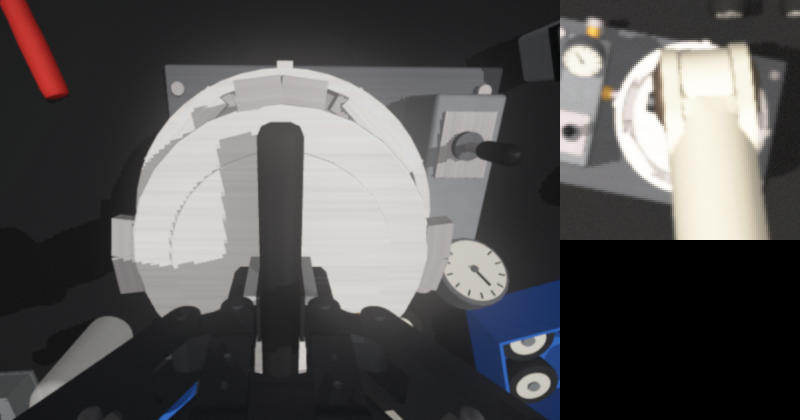

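The view shows the lid over the collar, with its bar centred at column 281, far bar end at row 123, lug ends at 112 and 453, and the collar's −x rib at (285,65). The bar points at the rib to within a few pixels.

Run:
```python
from h import *
o=ctrl.get_obs();c=cam("wrist",o);R=tool(o);zu=o["tcp_pos"][2]-.010
ux=np.array([np.cos(np.radians(-10.3)),np.sin(np.radians(-10.3)),0])
f=lambda p:np.array(p)/.875
e=ray(c,f((281,123)),zu+.054)[0];lc=e-R[:,2]*-1*.075  # far end is at -z tool
print("lid centre via bar end",lc, "tcp",o["tcp_pos"],"in tool",R.T@(lc-o["tcp_pos"])*1e3)
l=ray(c,f([(112,217),(453,217)]),zu+.007);print("lugs",l.mean(0),np.linalg.norm(l[0]-l[1]),"tool",R.T@(l.mean(0)-o["tcp_pos"])*1e3)
d=ray(c,f([(134,230),(429,230)]),zu+.014);print("disc",R.T@(d.mean(0)-o["tcp_pos"])*1e3,np.linalg.norm(d[0]-d[1]))
for z in(.16,.168): 
    r=ray(c,f((285,67)),z)[0];print("rib",r,"radius from est",(r-[.5305,-.007,z])@ux, "lateral",(r-[.5305,-.007,z])@[-ux[1],ux[0],0])
# subpixel symmetric collar: check left/right rim via gray profile in w6
im=cv2.imread("pics/w6.png");g=cv2.cvtColor(im,6)
for row in(200,220,240):
    x=np.where(g[row,150:500]>120)[0]+150;print(row,x[0],x[-1])
```

```text
lid centre via bar end [ 0.52852419 -0.0091818   0.26803377] tcp [ 0.52922763 -0.00898138  0.22426657] in tool [-43.76465702  -0.36251661  -0.79141303]
lugs [ 0.50668009 -0.00421783  0.22126657] 0.1879338061473439 tool [  3.07096406   0.60799792 -23.02785731]
disc [ -3.9435623    0.03016908 -18.19747512] 0.1577840149038884
rib [0.42639548 0.01251202 0.16      ] radius from est -0.1059156676715383 lateral 0.0005834656325222049
rib [0.42718515 0.01225318 0.168     ] radius from est -0.10509245035865644 lateral 0.0004699935487787131
200 178 499
220 176 499
240 178 499
```

>>> {"fn": "step_arm", "kwargs": {"plan": [{"delta_pos": [0, 2, 1.5], "dr": [0, -0.004, 0.001]}, {"delta_pos": [15, 0, 0], "dr": [0, 0, 0]}, {"delta_pos": [20, 0, 0], "dr": [0, 0, 0]}, {"delta_pos": [5, 0, 0], "dr": [0, 0, 0]}, {"delta_pos": [0, 0, 0], "dr": [0, 0, 0]}, {"delta_pos": [0, 0, 0], "dr": [0, 0, 0]}, {"delta_pos": [0, 0, 0], "dr": [0, 0, 0]}]}}

```text
clock: 16.03
tcp_pos: [0.5328, -0.0057, 0.1864]
orientation: [17.5, 89.7, 7.2]
contact_force: [0.4, -0.7, -5.2]
gripper_width: 0.0163
```

Run:
```python
from h import *
goto([.5305,-.007,.18],79.7)
```

```text
tcp [ 0.5328 -0.0057  0.1864] yhead 79.7 q7 74 shift mm [ 6.4 -1.7 -2.1] shift in final axes [ 6.4 -1.7 -2. ] dr [-0.0003  0.0045 -0.0014]
```

>>> {"fn": "step_arm", "kwargs": {"plan": [{"delta_pos": [4, -0.5, -0.8], "dr": [0, 0, 0]}, {"delta_pos": [0, 0, 0], "dr": [0, 0, 0]}, {"delta_pos": [0, 0, 0], "dr": [0, 0, 0]}, {"delta_pos": [0, 0, 0], "dr": [0, 0, 0]}, {"delta_pos": [0, 0, 0], "dr": [0, 0, 0]}, {"delta_pos": [0, 0, 0], "dr": [0, 0, 0]}]}}

```text
clock: 16.53
tcp_pos: [0.5312, -0.0059, 0.1816]
orientation: [20.2, 89.8, 9.9]
contact_force: [-0.6, 0.7, -5.2]
gripper_width: 0.0164
```

Run:
```python
from h import *
goto([.5305,-.007,.18],79.7)
```

```text
tcp [ 0.5312 -0.0059  0.1816] yhead 79.7 q7 74 shift mm [ 1.6 -1.2 -0.5] shift in final axes [ 1.6 -1.2 -0.5] dr [ 0.0001  0.0032 -0.0012]
```

Within about 1 mm, so I'll feel it down through the gaps.

>>> {"fn": "step_arm", "kwargs": {"plan": [{"delta_pos": [4, -0.7, -0.4], "dr": [0, 0.002, -0.001]}, {"delta_pos": [3, 0, 0], "dr": [0, 0, 0]}, {"delta_pos": [3, 0, 0], "dr": [0, 0, 0]}, {"delta_pos": [0, 0, 0], "dr": [0, 0, 0]}, {"delta_pos": [0, 0, 0], "dr": [0, 0, 0]}]}}

```text
clock: 16.95
tcp_pos: [0.5302, -0.0065, 0.1709]
orientation: [-169.3, 90.0, -179.6]
contact_force: [-0.9, -0.5, -5.7]
gripper_width: 0.0163
```

>>> {"fn": "step_arm", "kwargs": {"plan": [{"delta_pos": [4, 0, 0], "dr": [0, 0, 0]}, {"delta_pos": [4, 0, 0], "dr": [0, 0, 0]}, {"delta_pos": [0, 0, 0], "dr": [0, 0, 0]}, {"delta_pos": [0, 0, 0], "dr": [0, 0, 0]}]}}

```text
clock: 17.28
tcp_pos: [0.5302, -0.0065, 0.1629]
orientation: [-154.7, 90.0, -164.9]
contact_force: [0.5, -0.4, -5.5]
gripper_width: 0.0161
```

>>> {"fn": "step_arm", "kwargs": {"plan": [{"delta_pos": [3, 0, 0], "dr": [0, 0, 0]}, {"delta_pos": [2, 0, 0], "dr": [0, 0, 0]}, {"delta_pos": [0, 0, 0], "dr": [0, 0, 0]}, {"delta_pos": [0, 0, 0], "dr": [0, 0, 0]}]}}

```text
clock: 17.62
tcp_pos: [0.5304, -0.0065, 0.1582]
orientation: [6.6, 90.0, -3.7]
contact_force: [0.0, -0.2, -5.8]
gripper_width: 0.016
```

>>> {"fn": "step_arm", "kwargs": {"plan": [{"delta_pos": [1, 0, 0], "dr": [0, 0, 0]}, {"delta_pos": [0, 0, 0], "dr": [0, 0, 0]}, {"delta_pos": [0, 0, 0], "dr": [0, 0, 0]}]}}

```text
clock: 17.87
tcp_pos: [0.5306, -0.0065, 0.1574]
orientation: [7.8, 90.0, -2.5]
contact_force: [1.0, 0.3, -4.9]
gripper_width: 0.016
```

>>> {"fn": "step_arm", "kwargs": {"plan": [{"delta_pos": [1, 0, 0], "dr": [0, 0, 0]}, {"delta_pos": [0, 0, 0], "dr": [0, 0, 0]}, {"delta_pos": [0, 0, 0], "dr": [0, 0, 0]}]}}

```text
clock: 18.12
tcp_pos: [0.5309, -0.0065, 0.1568]
orientation: [6.8, 89.9, -3.5]
contact_force: [-0.4, 0.4, -1.7]
gripper_width: 0.0163
```

>>> {"fn": "step_arm", "kwargs": {"plan": [{"delta_pos": [1, 0, 0], "dr": [0, 0, 0]}, {"delta_pos": [0, 0, 0], "dr": [0, 0, 0]}, {"delta_pos": [0, 0, 0], "dr": [0, 0, 0]}]}}

```text
clock: 18.37
tcp_pos: [0.5311, -0.0065, 0.1561]
orientation: [7.6, 89.9, -2.7]
contact_force: [-1.2, -0.9, 3.7]
gripper_width: 0.016
```

>>> {"fn": "step_arm", "kwargs": {"plan": [{"delta_pos": [0, 0, 0], "dr": [0.05, 0, 0]}, {"delta_pos": [0, 0, 0], "dr": [0.05, 0, 0]}, {"delta_pos": [0, 0, 0], "dr": [0.05, 0, 0]}, {"delta_pos": [0, 0, 0], "dr": [0.05, 0, 0]}, {"delta_pos": [0, 0, 0], "dr": [0.05, 0, 0]}, {"delta_pos": [0, 0, 0], "dr": [0, 0, 0]}, {"delta_pos": [0, 0, 0], "dr": [0, 0, 0]}]}}

```text
clock: 18.95
tcp_pos: [0.5317, -0.0065, 0.1561]
orientation: [24.8, 89.8, 0.3]
contact_force: [-0.9, 0.5, 3.0]
gripper_width: 0.0163
```

Run:
```python
from h import *
goto([.5305,-.007,.156],34.7);o=ctrl.get_obs();print(o["contact_force"],o["moment"],o["gripper_width"])
```

```text
tcp [ 0.5317 -0.0065  0.1561] yhead 65.4 q7 60 shift mm [ 0.1 -1.  -0.8] shift in final axes [ 0.1 -1.3 -0.2] dr [ 0.5367  0.0024 -0.002 ]
[-0.93654037  0.53024341  3.02745135] [-0.04412013 -0.0663071  -0.11261023] 0.01632491409589166
```

>>> {"fn": "step_arm", "kwargs": {"plan": [{"delta_pos": [0, 0, 0], "dr": [0.05, 0, 0]}, {"delta_pos": [0.3, 0, 0], "dr": [0.05, 0, 0]}, {"delta_pos": [0.4, 0, 0], "dr": [0.05, 0, 0]}, {"delta_pos": [0.4, 0, 0], "dr": [0.05, 0, 0]}, {"delta_pos": [0.5, 0, 0], "dr": [0.05, 0, 0]}, {"delta_pos": [0.5, 0, 0], "dr": [0.05, 0, 0]}, {"delta_pos": [0, 0, 0], "dr": [0, 0, 0]}, {"delta_pos": [0, 0, 0], "dr": [0, 0, 0]}]}}

```text
clock: 19.62
tcp_pos: [0.5317, -0.0064, 0.1543]
orientation: [43.7, 89.8, 2.0]
contact_force: [-0.6, 0.1, 6.7]
gripper_width: 0.0158
```

Run:
```python
from h import *
goto([.5305,-.007,.152],34.7);o=ctrl.get_obs();print(o["contact_force"],o["moment"],o["gripper_width"])
```

```text
tcp [ 0.5317 -0.0064  0.1543] yhead 48.3 q7 44 shift mm [ 2.3 -1.2 -0.5] shift in final axes [ 2.3 -1.3 -0.2] dr [ 0.2365  0.002  -0.0025]
[-0.64516175  0.10111409  6.71310672] [-0.02049893  0.19456516 -0.21243379] 0.015832911618327217
```

>>> {"fn": "step_arm", "kwargs": {"plan": [{"delta_pos": [0.5, 0, 0], "dr": [0.05, 0, 0]}, {"delta_pos": [0.5, 0, 0], "dr": [0.05, 0, 0]}, {"delta_pos": [0.5, 0, 0], "dr": [0.05, 0, 0]}, {"delta_pos": [0.5, 0, 0], "dr": [0.05, 0, 0]}, {"delta_pos": [0.3, 0, 0], "dr": [0.03, 0, 0]}, {"delta_pos": [0, 0, 0], "dr": [0, 0, 0]}, {"delta_pos": [0, 0, 0], "dr": [0, 0, 0]}, {"delta_pos": [0, 0, 0], "dr": [0, 0, 0]}]}}

```text
clock: 20.28
tcp_pos: [0.5318, -0.0066, 0.1522]
orientation: [51.7, 89.8, -3.1]
contact_force: [-0.4, -0.4, 7.2]
gripper_width: 0.0159
```

Run:
```python
from h import *
goto([.5305,-.007,.152],34.7);o=ctrl.get_obs();print(o["contact_force"],o["moment"],o["gripper_width"])
```

```text
tcp [ 0.5318 -0.0066  0.1522] yhead 35.1 q7 32 shift mm [ 0.1 -1.3 -0.4] shift in final axes [ 0.2 -1.3 -0.4] dr [ 0.0073  0.0021 -0.0027]
[-0.42560152 -0.41060331  7.23215091] [-0.1104228   0.24985045  0.04559082] 0.015884259145489868
```

>>> {"fn": "step_arm", "kwargs": {"plan": [{"delta_pos": [0, 0, 0], "dr": [0.02, 0, 0]}, {"delta_pos": [0, 0, 0], "dr": [0.02, 0, 0]}, {"delta_pos": [0, 0, 0], "dr": [0, 0, 0]}, {"delta_pos": [0, 0, 0], "dr": [0, 0, 0]}]}}

```text
clock: 20.62
tcp_pos: [0.5315, -0.0073, 0.1521]
orientation: [20.0, 89.8, -37.0]
contact_force: [-0.9, -2.8, 7.7]
gripper_width: 0.016
```

Run:
```python
from h import *
goto([.5305,-.007,.152],34.7);o=ctrl.get_obs();print(o["contact_force"],o["moment"],o["gripper_width"])
im,c,o=shot("wrist","w10")
```

```text
tcp [ 0.5315 -0.0073  0.1521] yhead 33.0 q7 30 shift mm [ 0.1 -0.6 -0.8] shift in final axes [ 0.1 -0.6 -0.8] dr [-0.0288  0.0033 -0.0011]
[-0.91963117 -2.8394442   7.69983204] [-0.60566004  0.39726651  1.49355598] 0.01601385393854137
```

Moment 1.5 N m at 46.7° of turn, TCP down 4 mm: the lid is on the stop. Releasing and lifting.

>>> {"fn": "step_arm", "kwargs": {"plan": [{"delta_pos": [0, 0, 0], "dr": [-0.03, 0, 0]}, {"delta_pos": [0, 0, 0], "dr": [0, 0, 0]}]}}

```text
clock: 20.83
tcp_pos: [0.5315, -0.0072, 0.1521]
orientation: [38.0, 89.8, -17.4]
contact_force: [-1.1, -2.1, 7.7]
gripper_width: 0.0161
```

>>> {"fn": "step_arm", "kwargs": {"plan": [{"delta_pos": [0, 0, 0], "dr": [0, 0, 0]}, {"delta_pos": [0, 0, 0], "dr": [0, 0, 0]}, {"delta_pos": [0, 0, 0], "dr": [0, 0, 0]}, {"delta_pos": [0, 0, 0], "dr": [0, 0, 0]}, {"delta_pos": [-15, 0, 0], "dr": [0, 0, 0]}, {"delta_pos": [-25, 0, 0], "dr": [0, 0, 0]}, {"delta_pos": [-30, 0, 0], "dr": [0, 0, 0]}, {"delta_pos": [-30, 0, 0], "dr": [0, 0, 0]}, {"delta_pos": [0, 0, 0], "dr": [0, 0, 0]}, {"delta_pos": [0, 0, 0], "dr": [0, 0, 0]}], "grip": 80}}

```text
clock: 21.67
tcp_pos: [0.5319, -0.0064, 0.2529]
orientation: [56.7, 89.7, 1.1]
contact_force: [-0.0, -0.8, -0.8]
gripper_width: 0.0585
```

Run:
```python
from h import *
yaw=np.radians(-10.3);ux=np.array([np.cos(yaw),np.sin(yaw),0]);uy=np.array([-ux[1],ux[0],0])
C=np.array([.5308,-.0068,0])
o=ctrl.get_obs();print(o["gripper_width"])
tip=C-.05*ux+.168*uy;print("lever",tip)
goto(C+-.09*ux+.168*uy+[0,0,.25],79.7)
```

```text
0.05847972793144125
lever [0.51164452 0.1674328  0.        ]
tcp [ 0.5319 -0.0064  0.2529] yhead 34.5 q7 32 shift mm [   2.6   53.2 -182.9] shift in final axes [  2.9 167.4 -91. ] dr [-0.7896  0.0044 -0.003 ]
```

>>> {"fn": "step_arm", "kwargs": {"plan": [{"delta_pos": [0, 0, 0], "dr": [-0.113, 0.001, 0]}, {"delta_pos": [0, 0, 0], "dr": [-0.113, 0.001, 0]}, {"delta_pos": [0, 0, 0], "dr": [-0.113, 0.001, 0]}, {"delta_pos": [0, 0, 0], "dr": [-0.113, 0, 0]}, {"delta_pos": [0, 0, 0], "dr": [-0.113, 0, 0]}, {"delta_pos": [0, 0, 0], "dr": [-0.113, 0, 0]}, {"delta_pos": [0, 0, 0], "dr": [-0.112, 0, 0]}, {"delta_pos": [0, 25, -14], "dr": [0, 0, 0]}, {"delta_pos": [0, 34, -19], "dr": [0, 0, 0]}, {"delta_pos": [0, 34, -19], "dr": [0, 0, 0]}], "grip": 255}}

```text
clock: 22.5
tcp_pos: [0.4947, 0.0941, 0.2495]
orientation: [167.6, 89.8, 157.1]
contact_force: [0.1, 0.7, -0.4]
gripper_width: 0.0001
```

>>> {"fn": "step_arm", "kwargs": {"plan": [{"delta_pos": [0, 34, -19], "dr": [0, 0, 0]}, {"delta_pos": [0, 25, -14], "dr": [0, 0, 0]}, {"delta_pos": [0, 15, -6], "dr": [0, 0, 0]}, {"delta_pos": [0, 0, 0], "dr": [0, 0, 0]}, {"delta_pos": [0, 0, 0], "dr": [0, 0, 0]}, {"delta_pos": [0, 0, 0], "dr": [0, 0, 0]}]}}

```text
clock: 23.0
tcp_pos: [0.4706, 0.1727, 0.2504]
orientation: [173.1, 89.8, 162.8]
contact_force: [-0.3, -0.6, -1.0]
gripper_width: 0.0001
```

Run:
```python
from h import *
yaw=np.radians(-10.3);ux=np.array([np.cos(yaw),np.sin(yaw),0]);uy=np.array([-ux[1],ux[0],0]);C=np.array([.5308,-.0068,0])
im,c,o=shot("wrist","w11");t,cs,_=shot("scene","s11")
goto(C-.09*ux+.168*uy+[0,0,.11],79.7)
for z in(.15,.158): print(proj(c,C-.05*ux+.168*uy+[0,0,z]),proj(cs,C-.05*ux+.168*uy+[0,0,z]))
print("gauge",proj(c,C+.06*ux+.168*uy+[0,0,.13]))
X=np.array(C);ls=[proj(cs,C+[0,0,.19])[0]]
print(ls)
a=np.zeros((480,800,3),np.uint8);a[:360,:480]=cv2.resize(im,(480,360));a[:320,480:]=cv2.resize(t[170:330,240:400],(320,320));cv2.imwrite("pics/v11.png",a)
```

```text
tcp [0.471  0.1723 0.2508] yhead 79.6 q7 54 shift mm [140.8   2.3   1.2] shift in final axes [140.8   2.4   0.9] dr [-0.0024 -0.0024 -0.0008]
[[323.66777674 282.20210094]] [[353.57881176 202.50985105]]
[[323.77289742 286.65767342]] [[353.755901   200.28371317]]
gauge [[323.2679669  378.65220441]]
[array([300.30412733, 237.04787806])]
```

View pics/v11.png

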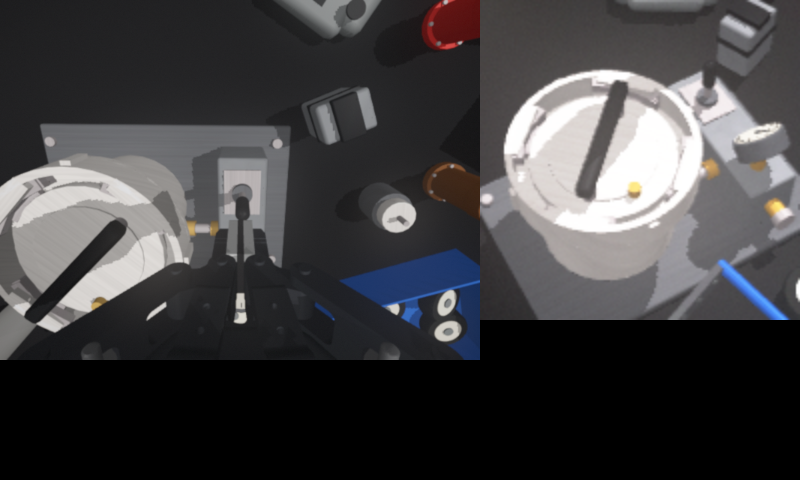

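The last picture shows the lid flat and locked with its bar at 45° (scene bar from (620,85) to (588,190)). The lever stands upright, its tip at wrist (323,277) against (324,282) predicted. Next I lower the shut fingers on the side away from the gauge.

>>> {"fn": "step_arm", "kwargs": {"plan": [{"delta_pos": [25, 2, 0], "dr": [0, -0.002, 0]}, {"delta_pos": [30, 0, 0], "dr": [0, 0, 0]}, {"delta_pos": [30, 0, 0], "dr": [0, 0, 0]}, {"delta_pos": [25, 0, 0], "dr": [0, 0, 0]}, {"delta_pos": [20, 0, 0], "dr": [0, 0, 0]}, {"delta_pos": [10, 0, 0], "dr": [0, 0, 0]}, {"delta_pos": [0, 0, 0], "dr": [0, 0, 0]}, {"delta_pos": [0, 0, 0], "dr": [0, 0, 0]}]}}

```text
clock: 23.77
tcp_pos: [0.4715, 0.1757, 0.1115]
orientation: [92.7, 89.9, 82.3]
contact_force: [-0.1, -0.3, 0.6]
gripper_width: -0.0002
```

>>> {"fn": "step_arm", "kwargs": {"plan": [{"delta_pos": [0, 0, 8], "dr": [0, 0, 0]}, {"delta_pos": [0, 0, 6], "dr": [0, 0, 0]}, {"delta_pos": [0, 0, 4], "dr": [0, 0, 0]}, {"delta_pos": [0, 0, 0], "dr": [0, 0, 0]}, {"delta_pos": [0, 0, 0], "dr": [0, 0, 0]}]}}

```text
clock: 24.18
tcp_pos: [0.4897, 0.173, 0.112]
orientation: [59.5, 89.8, 49.1]
contact_force: [0.0, 0.5, 0.7]
gripper_width: -0.0002
```

```bash
cat > lev.py <<'E'
from h import *
yaw=np.radians(-10.3);ux=np.array([np.cos(yaw),np.sin(yaw),0]);uy=np.array([-ux[1],ux[0],0]);C=np.array([.5308,-.0068,0])
o=ctrl.get_obs();d=o["tcp_pos"]-C;print("rig x,y,z mm",(d@ux*1e3).round(1),(d@uy*1e3).round(1),d[2],"Fx rig %.1f"%(o["contact_force"]@ux),o["contact_force"].round(1),o["clock"])
E
python3 lev.py
```

```text
rig x,y,z mm -72.6 169.6 0.11199282953001286 Fx rig -0.0 [0.  0.5 0.7] 24.1833
```

>>> {"fn": "step_arm", "kwargs": {"plan": [{"delta_pos": [0, 0, 4], "dr": [0, 0, 0]}, {"delta_pos": [0, 0, 4], "dr": [0, 0, 0]}, {"delta_pos": [0, 0, 4], "dr": [0, 0, 0]}, {"delta_pos": [0, 0, 0], "dr": [0, 0, 0]}, {"delta_pos": [0, 0, 0], "dr": [0, 0, 0]}]}}

```text
clock: 24.6
tcp_pos: [0.5006, 0.171, 0.1114]
orientation: [93.1, 89.9, 82.8]
contact_force: [-2.5, 0.3, 2.1]
gripper_width: 0.0
```

```bash
python3 lev.py
```

```text
rig x,y,z mm -61.5 169.5 0.11140209509248342 Fx rig -2.5 [-2.5  0.3  2.1] 24.6
```

Touching the lever at about −2.5 N. I'll push on to the end stop.

>>> {"fn": "step_arm", "kwargs": {"plan": [{"delta_pos": [0, 0, 4], "dr": [0, 0, 0]}, {"delta_pos": [0, 0, 3], "dr": [0, 0, 0]}, {"delta_pos": [0, 0, 0], "dr": [0, 0, 0]}, {"delta_pos": [0, 0, 0], "dr": [0, 0, 0]}]}}

```text
clock: 24.93
tcp_pos: [0.5072, 0.1697, 0.1112]
orientation: [111.2, 89.9, 100.9]
contact_force: [-3.6, -0.3, 0.6]
gripper_width: -0.0003
```

>>> {"fn": "step_arm", "kwargs": {"plan": [{"delta_pos": [0, 0, 2], "dr": [0, 0, 0]}, {"delta_pos": [0, 0, 0], "dr": [0, 0, 0]}, {"delta_pos": [0, 0, 0], "dr": [0, 0, 0]}]}}

```text
clock: 25.18
tcp_pos: [0.509, 0.1693, 0.1111]
orientation: [113.1, 89.9, 102.8]
contact_force: [-3.7, 0.8, 0.2]
gripper_width: -0.0001
```

>>> {"fn": "step_arm", "kwargs": {"plan": [{"delta_pos": [0, 0, 1.5], "dr": [0, 0, 0]}, {"delta_pos": [0, 0, 0], "dr": [0, 0, 0]}, {"delta_pos": [0, 0, 0], "dr": [0, 0, 0]}]}}

```text
clock: 25.43
tcp_pos: [0.5105, 0.169, 0.1111]
orientation: [111.4, 89.9, 101.1]
contact_force: [-5.6, 1.9, -1.3]
gripper_width: -0.0001
```

```bash
python3 lev.py
```

```text
rig x,y,z mm -51.4 169.4 0.11110257715642001 Fx rig -5.8 [-5.6  1.9 -1.3] 25.4333
```

>>> {"fn": "step_arm", "kwargs": {"plan": [{"delta_pos": [0, 0, 1.5], "dr": [0, 0, 0]}, {"delta_pos": [0, 0, 0], "dr": [0, 0, 0]}, {"delta_pos": [0, 0, 0], "dr": [0, 0, 0]}]}}

```text
clock: 25.68
tcp_pos: [0.5119, 0.1688, 0.1111]
orientation: [116.3, 89.9, 106.0]
contact_force: [-4.7, 0.3, 0.5]
gripper_width: -0.0007
```

>>> {"fn": "step_arm", "kwargs": {"plan": [{"delta_pos": [0, 0, 1], "dr": [0, 0, 0]}, {"delta_pos": [0, 0, 0], "dr": [0, 0, 0]}, {"delta_pos": [0, 0, 0], "dr": [0, 0, 0]}]}}

```text
clock: 25.93
tcp_pos: [0.5127, 0.1686, 0.1111]
orientation: [125.7, 89.9, 115.4]
contact_force: [-4.8, 1.2, -0.3]
gripper_width: -0.0
```

```bash
python3 lev.py
python3 - <<'E'
from h import *
from lev import C,ux,uy
t,cs,_=shot("scene","s12");b=cv2.imread("pics/s11.png")
for a in(0,.2,.3,.4,.45): print(a,proj(cs,C+(-.05+.058*np.sin(a))*ux+.168*uy+[0,0,.092+.058*np.cos(a)]).round(1))
# lever-grip dark pixels, same narrow window
for n,i in(("before",b),("now",t)):
    g=cv2.cvtColor(i,6);print(n);print(g[196:214,344:376:2])
E
```

```text
rig x,y,z mm -49.1 169.3 0.1111129147289049 Fx rig -5.0 [-4.8  1.2 -0.3] 25.9333
rig x,y,z mm -49.1 169.3 0.1111129147289049 Fx rig -5.0 [-4.8  1.2 -0.3] 25.9333
0 [[353.6 202.5]]
0.2 [[356.2 206.1]]
0.3 [[357.5 208.1]]
0.4 [[358.7 210.2]]
0.45 [[359.3 211.3]]
before
[[ 75  74  75  76  75  71  72  78 106 104 102 101  93  55  48  53]
 [ 76  76  72  74  74  74  71  89 104 107 101 103 104  82  51  50]
 [ 74  75  74  73  74  75  75  92 105 104 102 102 103 103  74  67]
 [ 77  77  77  73  73  75  72  87 102 106 105 101 103 104 103  92]
 [ 78  77  75  75  76  68  69  79 106 103 105 101 102 105 103  99]
 [ 77  76  74  77  69  70  75  60 102 105 105 103 104 103 102  96]
 [ 77  76  75  78  65  72  68  65  64 105 105 104 104 103 104  96]
 [ 78  81  78  78  64  69  66  62  62  71 104 106 105 104 104  96]
 [ 80  76  77  80  65  62  62  64  64  64  78 106 106 105 103  96]
 [ 81  77  79 112  66  60  63  60  63  62  61  84 104 105 106  95]
 [ 81  79 115 194  64  64  62  64  64  64  64  63  84 107 102  78]
 [ 84 120 194 194  65  62  61  66  65  64  63  59  61 101 103  72]
 [126 196 192 193  63  63  6
[... 885 characters left out ...]
  68 103 101 103 101  99  93]
 [ 72  65  61  62  62 105 128 100  78  55  77 102 102 101  99  94]
 [ 75  71  67  62  61 101 132 117  77  56  55  81 102 102 101  93]
 [ 73  75  90  65  59 103 130 118  75  58  55  57  82 100  99  75]
 [ 77 115 190  67  64 121 114 118  73  58  55  55  56  97  97  70]
 [124 190 187  84  63 121 115 118  62  58  57  57  55  56  67  65]
 [193 192 189 154  63 120 116  70  65  57  58  58  55  58  56  68]
 [193 193 214 235 109 124 100  60  74  66  57  57  54  55  69  70]
 [192 216 237 236 236 136  88  61  73  60  57  59  59  57  68  67]
 [220 237 237 237 235 195  67  59  64  58  59  57  57  69  70  69]
 [236 239 238 236 201 126  57  57  58  59  65  59  58  70  71  69]]
```

>>> {"fn": "step_arm", "kwargs": {"plan": [{"delta_pos": [0, 0, 1.5], "dr": [0, 0, 0]}, {"delta_pos": [0, 0, 0], "dr": [0, 0, 0]}, {"delta_pos": [0, 0, 0], "dr": [0, 0, 0]}, {"delta_pos": [0, 0, 0], "dr": [0, 0, 0]}]}}

```text
clock: 26.32
tcp_pos: [0.5133, 0.1685, 0.1109]
orientation: [159.5, 89.9, 149.2]
contact_force: [-7.5, 1.0, 0.1]
gripper_width: -0.0003
```

>>> {"fn": "step_arm", "kwargs": {"plan": [{"delta_pos": [0, 0, 1], "dr": [0, 0, 0]}, {"delta_pos": [0, 0, 0], "dr": [0, 0, 0]}, {"delta_pos": [0, 0, 0], "dr": [0, 0, 0]}, {"delta_pos": [0, 0, 0], "dr": [0, 0, 0]}, {"delta_pos": [0, 0, 0], "dr": [0, 0, 0]}, {"delta_pos": [0, 0, 0], "dr": [0, 0, 0]}]}}

```text
clock: 26.82
tcp_pos: [0.5134, 0.1685, 0.1108]
orientation: [172.9, 89.8, 162.6]
contact_force: [-9.7, 1.4, 1.6]
gripper_width: 0.0001
```

```bash
python3 lev.py
```

```text
rig x,y,z mm -48.4 169.3 0.11081674112336876 Fx rig -9.8 [-9.7  1.4  1.6] 26.8167
```

The end stop is felt: force rose to 10 N and the tool stopped advancing. A short further hold, then I ease the lever back slowly so it can't overshoot.

>>> {"fn": "step_arm", "kwargs": {"plan": [{"delta_pos": [0, 0, 0], "dr": [0, 0, 0]}, {"delta_pos": [0, 0, 0], "dr": [0, 0, 0]}, {"delta_pos": [0, 0, 0], "dr": [0, 0, 0]}, {"delta_pos": [0, 0, -3], "dr": [0, 0, 0]}, {"delta_pos": [0, 0, -4], "dr": [0, 0, 0]}, {"delta_pos": [0, 0, -4], "dr": [0, 0, 0]}, {"delta_pos": [0, 0, -4], "dr": [0, 0, 0]}, {"delta_pos": [0, 0, -4], "dr": [0, 0, 0]}, {"delta_pos": [0, 0, -4], "dr": [0, 0, 0]}, {"delta_pos": [0, 0, -4], "dr": [0, 0, 0]}]}}

```text
clock: 27.65
tcp_pos: [0.4901, 0.173, 0.1118]
orientation: [47.8, 89.8, 37.4]
contact_force: [-0.4, -0.6, 0.2]
gripper_width: -0.0004
```

>>> {"fn": "step_arm", "kwargs": {"plan": [{"delta_pos": [0, 0, -8], "dr": [0, 0, 0]}, {"delta_pos": [0, 0, -15], "dr": [0, 0, 0]}, {"delta_pos": [-20, 0, 0], "dr": [0, 0, 0]}, {"delta_pos": [-35, 0, 0], "dr": [0, 0, 0]}, {"delta_pos": [-35, 0, 0], "dr": [0, 0, 0]}, {"delta_pos": [-35, 0, 0], "dr": [0, 0, 0]}, {"delta_pos": [-15, 0, 0], "dr": [0, 0, 0]}, {"delta_pos": [0, 0, 0], "dr": [0, 0, 0]}, {"delta_pos": [0, 0, 0], "dr": [0, 0, 0]}, {"delta_pos": [0, 0, 0], "dr": [0, 0, 0]}]}}

```text
clock: 28.48
tcp_pos: [0.4659, 0.1765, 0.2505]
orientation: [117.1, 89.9, 106.8]
contact_force: [-0.6, 0.2, 0.0]
gripper_width: -0.0002
```

Run:
```python
from h import *
from lev import C,ux,uy
t,cs,o=shot("scene","s13");b=cv2.imread("pics/s11.png");b0=cv2.imread("pics/scene0.png")
g=cv2.cvtColor(t,6).astype(int);gb=cv2.cvtColor(b,6).astype(int)
print("lever window diff now-before",np.abs(g-gb)[185:230,344:372].mean(), "lid window",np.abs(g-gb)[205:285,255:350].mean())
# bar angle: dark pixels within the lid disc (top of bar z=.142+.054)
m=(g<70).astype(np.uint8);k=np.zeros_like(m);q=proj(cs,[[C[0]+.08*np.cos(a),C[1]+.08*np.sin(a),.196] for a in np.linspace(0,6.28,60)]).astype(np.int32);cv2.fillPoly(k,[q],1);m&=k
n,l,s,ce=cv2.connectedComponentsWithStats(m);i=1+s[1:,4].argmax();pts=np.argwhere(l==i)[:,::-1].astype(np.float32);w=ray(cs,pts,.196)[:,:2]
vx,vy,x0,y0=cv2.fitLine(w.astype(np.float32),2,0,.01,.01).ravel();print("bar heading",np.degrees(np.arctan2(vy,vx))%180,"rig x",-10.3%180,"centre",w.mean(0),s[i])
for nm,(x,y,ww,h) in dict(battery_motor_ctl=(300,110,160,110),driver=(140,240,60,70),drink_rover=(220,300,200,150)).items(): print(nm,(np.abs(g-cv2.cvtColor(b0,6).astype(int))[y:y+h,x:x+ww]>40).mean())
print(o["clock"],o["contact_force"])
```

```text
rig x,y,z mm -96.7 168.7 0.2505004682929688 Fx rig -0.6 [-0.6  0.2  0. ] 28.4833
lever window diff now-before 1.3055555555555556 lid window 2.246578947368421Traceback (most recent call last):
  File "<stdin>", line 8, in <module>
ValueError: attempt to get argmax of an empty sequence
```

```bash
python3 -c "
from station import ctrl
print(ctrl.hand_in())"
```

```text
the job is handed in; nothing more can be done
None
```

The leak test is done and handed in at about 28.5 s of the 70 s; the hand-in reports no verdict.

**What I did**
- **Housing:** set it down on the chamber floor; contact was felt at the expected height before I let go.
- **Lid:** lowered it through the collar gaps onto the gasket, then turned it about 46° clockwise. It went down 4 mm and met the stop at 1.5 N m.
- **Valve:** pushed the lever to its end stop (force rose to 10 N), held it there for about a second, then eased it back.

**Last checks**
- **Lever and lid:** both look unchanged from the picture taken just before I gave air, with the lever upright and the lid locked at 45°. The tool was clear and read about 0 N.

**What failed or disagreed**
- **Fingertip position:** the fingertips were about 20 mm behind the TCP, not 19 mm ahead as stated. The first grasp of the housing closed on nothing above its cap, and I corrected for this from the pictures.
- **Refused move:** the first move was refused because its rows had no "dr".
- **Checks not done:** my final script stopped on an error before it could measure the bar angle or compare the bystanders with the start. I never touched a bystander knowingly and saw none moved, but I did not measure it. I also did not look at the housing again after releasing it.

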